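# Stop the bottle mixer and screw the red cap on its leaning bottle

## Task

Turn the blue speed knob of the bottle mixer anticlockwise to its end stop, so that it is off. Then take the red screw cap from the worktop and close the bottle that leans in the mixer: set the cap squarely on the neck, turn it backward (anticlockwise) under light pressure until it drops into the thread, then turn it forward (clockwise) until it is tight against its stop, and let go of it. Leave the small brown bottle, the roll of labels and the petri dish where they are.

Things in the scene. Friction and masses are not known exactly. Their poses are not given: they have to be found in the camera images.
- mixer: white bottle mixer, fixed to the worktop: housing 130 x 310 mm (x from -70 to 60), 60 tall, 86 under the bottle, origin at the centre of its underside, z up. On its -y half a bottle leans 25 degrees towards the mixer's -x side, which roughly faces the robot (bottle's bottom centre at [35, -85, 104] mm). On its +y half a console box, its top 76 up, carries the speed knob (axis at [12, 100] mm).
- speed_knob (a joint): angle of the blue speed knob, rad: 0 is off, at its anticlockwise end stop (seen from above); it grows clockwise, to 4.2. It starts 0.7 to 1.3 from off. Friction 0.03 N m; it stays where it is left.
- speed_knob_grip (a point): point on the knob's vertical axis at the height to grip, 113 mm above the worktop, 7 mm below the top of the knob's grip bar. The bar is 42 mm long, 14 thick, 32 tall; pinch it across its thickness. x of this frame runs along the bar and turns with it (at joint 0 it is the mixer's x); z up.
- bottle: open amber bottle, held fixed in the mixer. Origin at the centre of its bottom, z along its axis to the mouth (25 degrees from vertical), y level. Body 68 mm across up to z = 80 mm, shoulder to 96, then the neck, 41.6 across, to the rim at z = 130. The last 4 mm of the neck taper to 35 across.
- bottle_thread (a point): on the bottle's axis, level with the tops of the thread ridges, 12.5 mm below the rim; axes as bottle. Four equal ridges, one per quarter turn, 51 mm over all, with an opening about 12 mm wide before each. A small stop ends each ridge and rises 4 mm above it: lugs lying on the ridges cannot go forward past it, they must go back to the opening.
- bottle_rim (a point): centre of the bottle's mouth, 130 mm along the axis from its bottom; axes as bottle. A cap set on at a chance angle has its origin (open underside) 12.5 mm below this point along the axis, lugs on the ridges (8.5 mm if they lie on the stops, so two drops). Dropped into the thread, and also when closed: 20 mm below, cap's ceiling on the rim.
- screw_cap: red ribbed screw cap, loose, mouth down on the worktop: 58 mm across, 27 tall, about 60 g. Origin at the centre of its open underside, z through its closed top. Inside 53 wide and 20 deep, with four lugs at the foot of the skirt, 4 mm wide, 44 mm between facing ones; hidden from outside, their angle to the thread is not known.
- cap_top (a point): centre of the cap's top, 27 mm above its origin. Turned backward (anticlockwise looking at the top) with light pressure, the cap drops into the thread within a quarter turn, and meets a stop at most 20 degrees further back. From there 50 to 75 degrees forward (clockwise) to the tight stop. A grip of 20 to 40 N turns it (friction about 0.6) and slips harmlessly at the stops.
- amber_bottle: bystander: small brown reagent bottle, 48 mm across, 95 tall, loose; origin at the centre of its underside. Leave it where it is.
- label_roll: bystander: white roll of labels, 58 mm across, 26 tall, lying flat, loose; origin at the centre of its underside. Leave it where it is.
- petri_dish: bystander: petri dish, 69 mm across, 15 tall, loose; origin at the centre of its underside. Leave it where it is.
- mini_centrifuge: bystander: the grey box with a black lid, a small centrifuge fixed to the worktop between the cap and the mixer: 160 x 170 mm, 200 tall, origin at the centre of its underside. Carry things and move the hand well above it or round it.
Mind the look-alikes: they are no part of the job. Leave any yellow look-alike of the screw_cap alone.

How it is judged:
By the outcome, as a careful person would: the job done as asked, in the order asked, and still so for the second after the job is handed in, with the robot touching nothing.
It also fails if it takes over 72 s, if anything falls off the work surface, if the arm or the gripper's body presses on something with over 40 N, if the wrist force passes 120 N, or if a joint passes its speed limit or range.

## Robot

A 6-joint arm with a two-finger parallel gripper is mounted at the origin on the work surface; the furniture and walls round the work are solid. World frame = base frame: x ahead of the robot, y to its left, z up, the work surface at z = 0. Lengths are in m, angles in rad, forces in N, time in s.
With the tool pointing down it reaches from about 0.25 to 0.775 m from the base axis. Payload 4 kg.
Tool frame: the origin (TCP) lies between the finger pads; the fingertips stand 14 mm ahead of it and the grasp point (between the pads) lies 5 mm behind it (tip_reach is the distance from the TCP to the fingertips, in m); z points along the fingers, y is the line along which they close (so a half turn about z gives the same grasp; the last joint's range is limited). The gripper opens to 94 mm and grips with 3 to 60 N. Pads are 16 mm wide; open, the fingers measure 119 mm over their backs; the gripper's body (75 mm by 177 mm) begins 78 mm behind the grasp point.
Start: joints at [1.198, 0.087, 1.371, -0, 1.684, -0.103], TCP at [0.147, 0.53, 0.22] pointing down, gripper open.
Joint ranges: [-3.1, 3.1], [-0.76, 2.03], [0.27, 2.55], [-1.08, 4.22], [0.17, 2.65], [-2.57, 2.57]. Speed limits (rad/s): [2.79, 2.79, 3.14, 3.14, 3.14, 3.14].

## Interface

Orientations are given as [roll, pitch, yaw] about the fixed x, y, z axes, in that order (R = Rz(yaw) Ry(pitch) Rx(roll)).
In Python, from bench import * gives the robot as it stands. The module is installed in compiled form; this text tells all that it offers.
- The arm moves only by the tool servo_tool, never from a script. Its argument "targets" is a list of rows, each a list of 4 numbers: the shift along the tool's x, y, z in cm, then the turn about the tool's z in degrees. A call has 1 to 8 rows; each row is the pose to reach, as a shift and turn from the pose commanded when the call began, along the tool's axes at that moment; what a row does not reach only later rows make up. A row lasts 1/8 s, in which the tool goes at most 62.5 mm and 10.7 degrees, less where a joint would pass 70% of its speed; a pose out of reach is approached as far as the arm can. A call with a gripper value outside its range is refused whole. "claw" is the closure in counts, from 0 (fully open) to 255 (shut), set as the call begins (left out, the last holds). The fingers move at their own pace and stop on an object; the grip force is fixed at half the most. Time passes only in rows, so rows that repeat a pose let the fingers close. It gives the time, the measured TCP pose, the force, the opening and the grip force at its end, in the units of the state.
- get_obs(): the state, without advancing time (a new reading comes with each control period).
- snapshot(name): name is "scene" or "top"; returns the picture (480x640x3 uint8, blue, green, red); there is no depth.
- camera_model(name): a dict with "camera_matrix" (3x3 intrinsics, pixels), "k1" (the pictures are not rectified: a ray, as slopes to the right and down, at radius r is drawn at 1 + k1 r^2 times it, then the intrinsics apply), "camera_from_world" (4x4, takes a point from world to camera coordinates). Camera axes: x right, y up, looking along -z (the intrinsics and any distortion apply to the point x, -y, -z); pixel columns grow to the right and rows downward; lengths in m; the calibration is good to about 2 mm. A picture is of the moment at which its call begins. camera_model takes no time and is no camera call.
- close_job(): hands the job in; it is judged then, once.
The state is a dict: "time": time; "joint_positions": joint angles; "qvel": joint speeds; "joint_torque": joint torques, N m; "tool_pos": TCP position; "ee_rot": TCP orientation; "wrist_force": force on the tool from outside, world axes, zero at the start; "wrist_torque": the same for the moment, N m; "width": finger opening in m; "finger_force": force on a finger pad.
Only numpy, scipy, OpenCV 4.12 (cv2) and the standard library are available. Lean on these libraries where they do the work, as an engineer would, in place of code of your own. Each camera call takes 0.05 s, during which the arm holds its last target. There are 200 camera calls.

## Working session

There is one attempt and no reset: what is moved stays moved. The work goes in short steps, Python scripts to look and compute and a tool call to move; the robot and the scene stay as the last step left them, time stands still between calls to the robot, and variables do not carry over. Pictures are saved under pics/ and viewed, at most 10 in all, crops included, and the job is handed in when it is done.

Besides the shell and the picture viewer there is one more tool, called after "Request:" as name(argument=value, ...), one argument or row to a line, values as JSON. servo_tool: Moves the arm, as the interface text tells. Its arguments: {"type":"object","properties":{"targets":{"type":"array"},"claw":{"type":"number"}},"required":["targets"]}

```bash
mkdir -p pics; python3 - <<'E'
from bench import *
import cv2
for n in ("scene","top"):
    cv2.imwrite(f"pics/{n}0.png",snapshot(n)); m=camera_model(n); print(n,m)
print(get_obs())
E
```

```text
scene {'camera_matrix': array([[462.60631872,   0.        , 320.84085527],
       [  0.        , 462.60631872, 237.15973564],
       [  0.        ,   0.        ,   1.        ]]), 'k1': -0.06855415372115929, 'camera_from_world': array([[ 0.90714861, -0.42076395, -0.00625334, -0.38766079],
       [ 0.32913975,  0.70019502,  0.6335566 , -0.26407684],
       [-0.26219922, -0.5767882 ,  0.77367108, -1.10481978],
       [ 0.        ,  0.        ,  0.        ,  1.        ]])}
top {'camera_matrix': array([[438.01452493,   0.        , 318.89171812],
       [  0.        , 438.01452493, 238.10151384],
       [  0.        ,   0.        ,   1.        ]]), 'k1': -0.04969751449354908, 'camera_from_world': array([[ 0.02777338, -0.99922283,  0.02797101, -0.01859787],
       [ 0.99726472,  0.02961463,  0.06772036, -0.45648473],
       [-0.06849608,  0.02601368,  0.99731218, -1.42470384],
       [ 0.        ,  0.        ,  0.        ,  1.        ]])}
{'time': 0.1, 'joint_positions': array([ 1.19791827e+00,  8.78993579e-02,  1.37206055e+00,  2.95807546e-06,
        1.68357716e+00, -1.03106688e-01]), 'qvel': array([-0.00196847, -0.00079408, -0.00333367,  0.00145567,  0.00105966,
       -0.00172803]), 'joint_torque': array([ 1.42990488e-03, -3.41251838e+01, -3.03301370e+01,  7.18897604e-02,
        3.04718118e-02, -8.77025855e-05]), 'tool_pos': array([0.14642537, 0.52968949, 0.21843279]), 'ee_rot': array([-3.13965887e+00, -2.03051485e-04,  2.87182142e+00]), 'wrist_force': array([ 0.72464962, -0.20147918, -0.82251031]), 'wrist_torque': array([0.00828147, 0.02796926, 0.01292225]), 'finger_force': 0.0, 'width': 0.09437680791088777}
```

View pics/scene0.png

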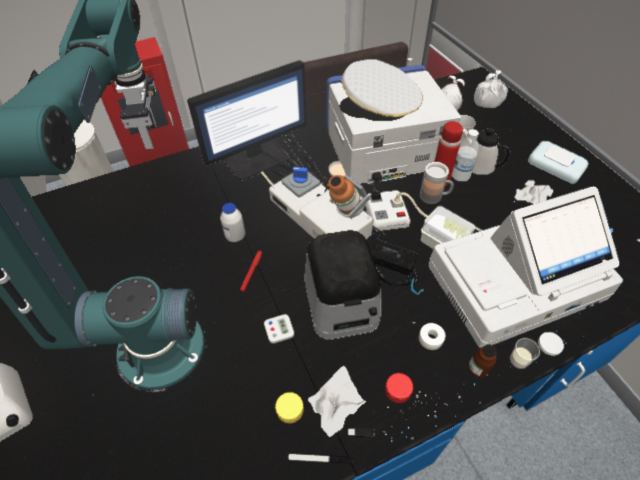

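View pics/top0.png

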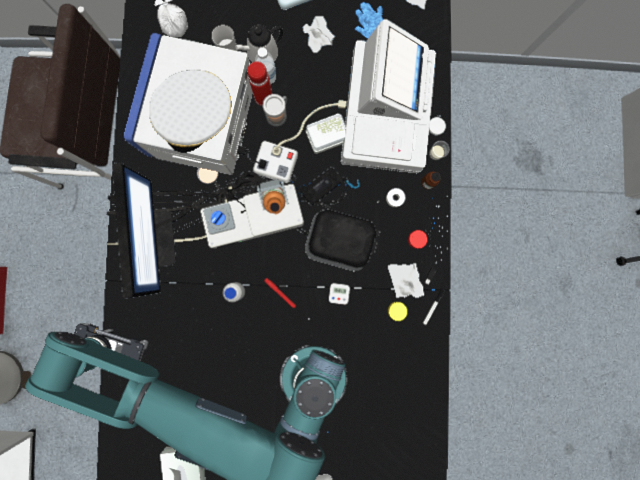

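The scene view shows the knob near (300,175), bottle mouth near (340,185), red cap (399,388) and centrifuge (343,285). The top view shows the knob at (218,217), bottle (274,203), cap (418,239) and centrifuge (341,239). Next come zoomed crops and first measurements.

```bash
cat > h.py <<'E'
import numpy as np, cv2
from bench import *
from scipy.spatial.transform import Rotation as Rot
def ray(n,uv):
    m=camera_model(n);K=m["camera_matrix"];T=m["camera_from_world"]
    d=(np.array(uv,float)-K[:2,2])/K[0,0]; rd=np.hypot(*d); r=rd
    for _ in range(20): r=rd/(1+m["k1"]*r*r)
    d=d*(r/rd if rd>0 else 1)
    R=T[:3,:3]; v=R.T@np.array([d[0],-d[1],-1]); return -R.T@T[:3,3], v/np.linalg.norm(v)
def onz(n,uv,z):
    o,v=ray(n,uv); return o+v*(z-o[2])/v[2]
def two(a,b):
    (o1,v1),(o2,v2)=ray("scene",a),ray("top",b)
    A=np.stack([v1,-v2],1); s=np.linalg.lstsq(A,o2-o1,rcond=None)[0]
    p,q=o1+s[0]*v1,o2+s[1]*v2; return (p+q)/2,np.linalg.norm(p-q)
def proj(n,P):
    m=camera_model(n);K=m["camera_matrix"];T=m["camera_from_world"]
    c=T[:3,:3]@np.array(P,float)+T[:3,3]; x,y=c[0]/-c[2],-c[1]/-c[2]; f=1+m["k1"]*(x*x+y*y)
    return K[:2,:2]@np.array([x*f,y*f])+K[:2,2]
def blobs(img,lo,hi,box,amin=15):
    h=cv2.cvtColor(img,cv2.COLOR_BGR2HSV); m=cv2.inRange(h,lo,hi); k=np.zeros_like(m); x0,y0,x1,y1=box; k[y0:y1,x0:x1]=m[y0:y1,x0:x1]
    return [(cv2.contourArea(c),cv2.minAreaRect(c)) for c in cv2.findContours(k,cv2.RETR_EXTERNAL,cv2.CHAIN_APPROX_NONE)[0] if cv2.contourArea(c)>amin]
E
python3 - <<'E'
from h import *
s=cv2.imread("pics/scene0.png");t=cv2.imread("pics/top0.png")
a=cv2.resize(t[170:260,190:320],None,fx=6,fy=6,interpolation=cv2.INTER_CUBIC)
cv2.imwrite("pics/c_top.png",a)
b=cv2.resize(s[145:255,255:385],None,fx=5.4,fy=5.4,interpolation=cv2.INTER_CUBIC)
cv2.imwrite("pics/c_scene.png",b)
B=((100,120,60),(130,255,255)); Rd=((0,150,120),(6,255,255))
print(blobs(t,*B,(195,195,245,240)),blobs(s,*B,(270,150,330,200)))
print(blobs(t,*Rd,(400,220,440,260)),blobs(s,*Rd,(380,365,420,410)))
E
```

```text
[(120.5, ((217.50001525878906, 217.50001525878906), (12.727920532226562, 12.727920532226562), 45.0))] [(160.0, ((299.5, 174.0), (14.0, 15.0), 90.0))]
[(247.5, ((418.0, 239.0), (18.0, 18.0), 90.0))] [(573.0, ((399.0, 387.0), (28.0, 26.0), 90.0))]
```

View pics/c_top.png

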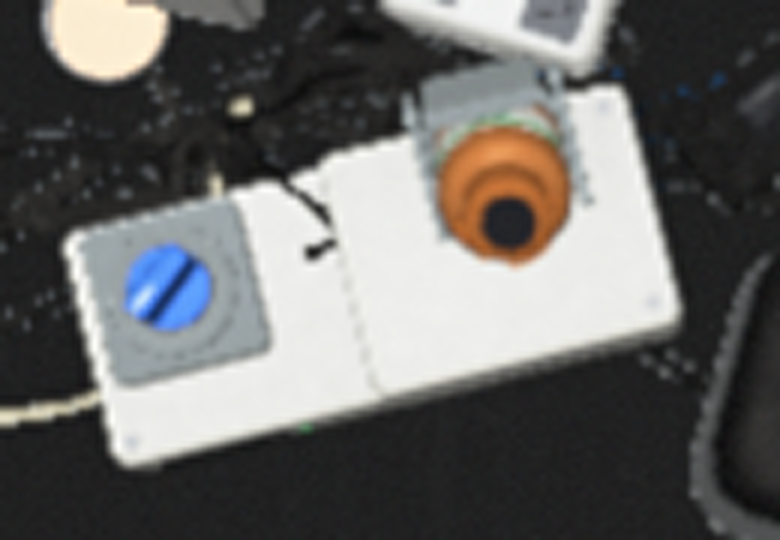

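View pics/c_scene.png

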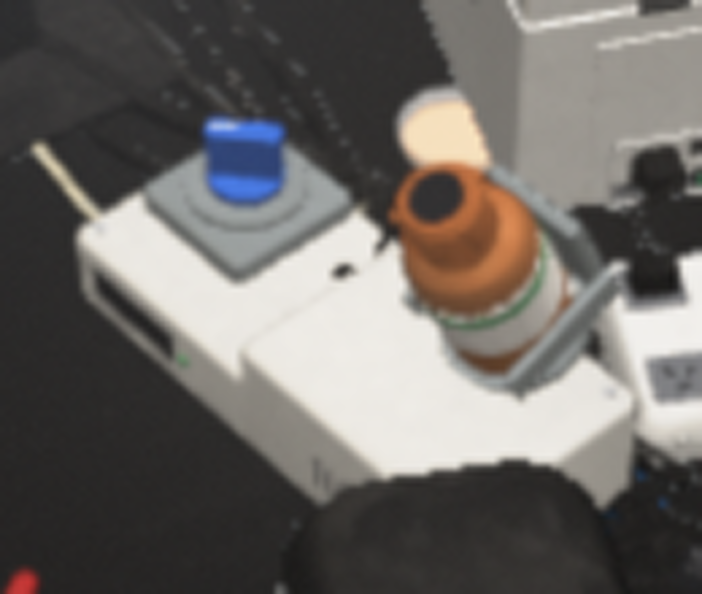

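The top crop shows the mixer corners at (68,238), (118,466), (682,312) and (625,88). The knob centre is (168,288), with its bar running from lower left to upper right, and the bottle mouth is at (507,221). In the scene crop the mouth is at (437,195) and the bar top spans (205,125) to (283,130). I'll turn these into positions.

```bash
python3 - <<'E'
from h import *
from scipy.optimize import least_squares
T=lambda u,v:((u+.5)/6-.5+190,(v+.5)/6-.5+170); S=lambda u,v:((u+.5)/5.4-.5+255,(v+.5)/5.4-.5+145)
mod=[(.06,.155,.06),(-.07,.155,.06),(-.07,-.155,.086),(.06,-.155,.086)]
px=[T(68,238),T(118,466),T(682,312),T(625,88)]
W=np.array([onz("top",p,m[2]) for p,m in zip(px,mod)])
def M(v,p): c,s=np.cos(v[2]),np.sin(v[2]); return np.array([v[0]+c*p[0]-s*p[1],v[1]+s*p[0]+c*p[1],p[2]])
f=least_squares(lambda v:np.concatenate([M(v,m)[:2]-w[:2] for m,w in zip(mod,W)]),[.5,.1,.2]); v=f.x
print("mixer",v,"resid mm",(f.fun*1000).round(1))
a=np.radians(25); rim=(.035-.13*np.sin(a),-.085,.104+.13*np.cos(a))
print("rim model",M(v,rim),"knob model",M(v,(.012,.1,.12)))
print("rim two",two(S(437,195),T(507,221)), "rim top@z",onz("top",T(507,221),rim[2]),"scene@z",onz("scene",S(437,195),rim[2]))
print("knob top",onz("top",T(168,288),.12), "stripe",onz("top",T(140,318),.12),onz("top",T(200,262),.12))
print("knob scene bar", onz("scene",S(205,122),.12),onz("scene",S(283,130),.12))
print("cap two",two((399,386),(418,239)),"cap top",onz("top",(418,239),.027),"scene",onz("scene",(399.5,385),.025))
print("robot base ->",[np.hypot(*M(v,p)[:2]) for p in (rim,(.012,.1,.1))])
for n,p in (("yel",(398,311)),("monL",(127,170)),("monR",(155,290))): print(n,onz("top",p,.03))
for p in ((311,215),(377,220),(366,268),(310,262)): print("cent",onz("top",p,.2))
E
```

```text
mixer [0.52263594 0.21242847 0.28280279] resid mm [ 2.2  3.5 -2.2 -0.7 -3.7 -2.8  3.8  0. ]
rim model [0.52720675 0.12524059 0.22182001] knob model [0.50625444 0.31180476 0.12      ]
rim two (array([0.52880675, 0.12902827, 0.22069584]), np.float64(0.0001242645441850933)) rim top@z [0.52859269 0.12896191 0.22182001] scene@z [0.52833255 0.12796379 0.22182001]
knob top [0.50316507 0.30779097 0.12      ] stripe [0.48743919 0.32131022 0.12      ] [0.51693551 0.29213461 0.12      ]
knob scene bar [0.48962968 0.32589118 0.12      ] [0.52466321 0.30232981 0.12      ]
cap two (array([ 0.4636317 , -0.33287645,  0.02251453]), np.float64(0.0011447202900731776)) cap top [ 0.46278116 -0.33147593  0.027     ] scene [ 0.4655685  -0.33227696  0.025     ]
robot base -> [np.float64(0.5418783650605161), np.float64(0.5945719205648536)]
yel [ 0.22643169 -0.26842231  0.03      ]
monL [0.66135739 0.63171794 0.03      ]
monR [0.27267606 0.51815323 0.03      ]
cent [0.51006985 0.02387824 0.2       ]
cent [ 0.50154368 -0.16704333  0.2       ]
cent [ 0.36237587 -0.13798528  0.2       ]
cent [0.37505972 0.02281694 0.2       ]
```

```bash
cat >> h.py <<'E'
def rel(*pts):
    o=get_obs(); R=Rot.from_euler("xyz",o["ee_rot"]).as_matrix()
    print("pos",o["tool_pos"].round(4),"rpy deg",np.degrees(o["ee_rot"]).round(2),"q",o["joint_positions"].round(3),"t",round(o["time"],2))
    for p in pts: print(p,"-> cm",(R.T@(np.array(p)-o["tool_pos"])*100).round(2))
E
python3 -c "
from h import *
rel((.2,.34,.22),(.35,.32,.22),(.5055,.31,.2),(.5055,.31,.108))"
```

```text
pos [0.1464 0.5297 0.2184] rpy deg [-1.7989e+02 -1.0000e-02  1.6454e+02] q [ 1.198  0.088  1.372  0.     1.684 -0.103] t 0.1
(0.2, 0.34, 0.22) -> cm [-10.22 -16.86  -0.13]
(0.35, 0.32, 0.22) -> cm [-25.21 -14.79  -0.13]
(0.5055, 0.31, 0.2) -> cm [-40.46 -11.6    1.86]
(0.5055, 0.31, 0.108) -> cm [-40.47 -11.58  11.06]
```

Request:
servo_tool(
  targets=[
    [-5,-8.5,0,0],
    [-10,-14,0,0],
    [-16,-16,0,0],
    [-22,-15,0,7],
    [-28,-14,0,14],
    [-34,-13,0,21],
    [-40.5,-11.6,0,28],
    [-40.5,-11.6,1,28],
  ],
  claw=100,
)

```text
time: 1.1
tool_pos: [0.5089, 0.3094, 0.2089]
ee_rot: [3.141, 0.0, 2.38]
wrist_force: [0.2, -0.2, -0.2]
width: 0.0573
finger_force: 0.0
```

```bash
python3 -c "
from h import *
rel((.5055,.31,.2),(.5055,.31,.108));print(get_obs()['width'])
s=snapshot('scene');t=snapshot('top')
cv2.imwrite('pics/k1.png',np.hstack([cv2.resize(s[110:230,240:360],(400,400)),cv2.resize(t[170:270,165:265],(400,400))]))"
```

```text
pos [0.5089 0.3094 0.2089] rpy deg [1.7998e+02 2.0000e-02 1.3637e+02] q [ 0.451  0.191  1.275 -0.     1.675 -0.358] t 1.1
(0.5055, 0.31, 0.2) -> cm [ 0.29 -0.19  0.89]
(0.5055, 0.31, 0.108) -> cm [ 0.3  -0.19 10.09]
0.057316282708391154
```

View pics/k1.png

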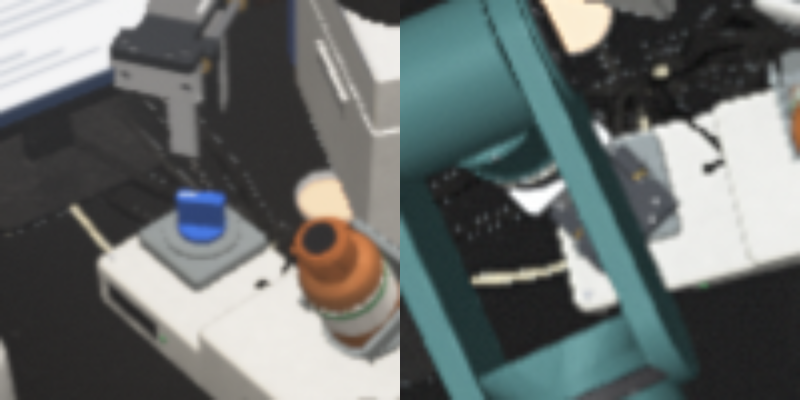

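The left half of the picture shows the fingers, at about (185,150) and (222,105), straddling the blue knob at (200,215) from above. I'll go down and pinch.

Request:
servo_tool(
  targets=[
    [0.3,-0.2,5,0],
    [0.3,-0.2,10,0],
    [0.3,-0.2,10,0],
  ],
)

```text
time: 1.58
tool_pos: [0.5003, 0.3108, 0.1072]
ee_rot: [-3.138, -0.002, 2.384]
wrist_force: [-0.4, -0.6, 0.7]
width: 0.0567
finger_force: 0.0
```

Request:
servo_tool(
  targets=[
    [0,0,0,0],
    [0,0,0,0],
    [0,0,0,0],
  ],
  claw=255,
)

```text
time: 1.95
tool_pos: [0.5026, 0.3112, 0.1103]
ee_rot: [3.141, 0.0, 2.383]
wrist_force: [0.3, 0.5, -0.5]
width: 0.0304
finger_force: 0.0
```

Request:
servo_tool(
  targets=[
    [0,0,0.2,0],
    [0,0,0.2,0],
    [0,0,0.2,0],
    [0,0,0.2,0],
  ],
)

```text
time: 2.45
tool_pos: [0.5076, 0.3145, 0.1102]
ee_rot: [3.126, 0.004, 2.383]
wrist_force: [10.4, 7.7, -0.3]
width: 0.014
finger_force: 30.0
```

Request:
servo_tool(
  targets=[
    [0.1,0.6,0.2,0],
    [0.1,0.6,0.2,-9],
    [0.1,0.6,0.2,-18],
    [0.1,0.6,0.2,-27],
    [0.1,0.6,0.2,-36],
    [0.1,0.6,0.2,-45],
    [0.1,0.6,0.2,-54],
    [0.1,0.6,0.2,-54],
  ],
)

```text
time: 3.45
tool_pos: [0.5081, 0.3157, 0.1101]
ee_rot: [-3.141, 0.007, -2.957]
wrist_force: [-0.1, -3.4, 12.0]
width: 0.0137
finger_force: 30.0
```

```bash
python3 -c "
from h import *
o=get_obs();rel();print(o['wrist_force'],o['wrist_torque'],o['width'])"
```

```text
pos [0.5081 0.3157 0.1101] rpy deg [-179.98    0.38 -169.44] q [ 0.462  0.234  1.422 -0.002  1.48  -1.292] t 3.45
[-0.13409672 -3.41741622 11.95482086] [-0.54667617  0.21974461  0.10208139] 0.01372947686038369
```

Request:
servo_tool(
  targets=[
    [0,0,-0.2,-4],
    [0,0,-0.3,-8],
    [0,0,-0.3,-10],
    [0,0,-0.3,-10],
  ],
)

```text
time: 3.95
tool_pos: [0.5078, 0.3157, 0.1101]
ee_rot: [-3.14, 0.004, -2.785]
wrist_force: [4.5, -2.1, 5.1]
width: 0.0141
finger_force: 31.3
```

```bash
python3 -c "
from h import *
o=get_obs();rel();print(o['wrist_force'],o['wrist_torque'],o['width'])"
```

```text
pos [0.5078 0.3157 0.1101] rpy deg [-179.93    0.26 -159.57] q [ 0.462  0.235  1.421 -0.002  1.482 -1.465] t 3.95
[ 4.53608517 -2.07106636  5.06125903] [-0.32644238 -0.92804333 -0.66332788] 0.014090133748260611
```

Request:
servo_tool(
  targets=[
    [0,0,0,0],
    [0,0,0,0],
    [0,0,0,0],
    [0,0,-2,0],
    [0,0,-7,0],
    [0,0,-13,0],
  ],
  claw=100,
)

```text
time: 4.7
tool_pos: [0.5045, 0.3158, 0.2375]
ee_rot: [-3.142, -0.005, -2.782]
wrist_force: [1.3, 0.7, 0.2]
width: 0.0569
finger_force: 0.0
```

Request:
servo_tool(
  targets=[
    [0,0,-6,0],
    [0,0,-12,0],
    [0,0,-18,0],
    [0,0,-24,0],
    [0,0,-30,0],
    [0,0,-36,0],
    [0,0,-42,0],
    [0,0,-48,0],
  ],
  claw=0,
)

```text
time: 5.7
tool_pos: [0.454, 0.284, 0.59]
ee_rot: [3.135, 0.037, -2.783]
wrist_force: [0.5, -0.2, 0.1]
width: 0.0944
finger_force: 0.0
```

```bash
python3 -c "
from h import *
rel()
s=snapshot('scene');t=snapshot('top')
cv2.imwrite('pics/k2.png',np.hstack([cv2.resize(s[110:230,240:360],(400,400)),cv2.resize(t[170:270,165:265],(400,400))]))"
```

```text
pos [0.454 0.284 0.59 ] rpy deg [ 179.6     2.12 -159.44] q [ 0.451  0.339  0.275  0.006  2.49  -1.474] t 5.7
```

View pics/k2.png

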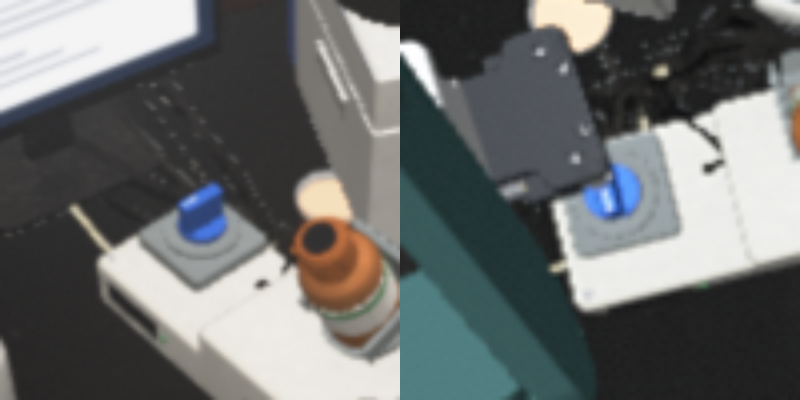

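The left half of the picture shows the knob bar now lying along the mixer's x, so it is off. The arm's approach to an out-of-reach pose gave a tilt of about 2°, and the bottle needs 25°. I'll check whether such a tilt persists.

Request:
servo_tool(
  targets=[
    [0,0,5,0],
    [0,0,5,0],
  ],
)

```text
time: 6.05
tool_pos: [0.4579, 0.286, 0.5231]
ee_rot: [3.138, 0.002, -2.783]
wrist_force: [0.6, 0.4, -1.5]
width: 0.0939
finger_force: 0.0
```

```bash
python3 -c "
from h import *
rel();o=get_obs();print(Rot.from_euler('xyz',o['ee_rot']).as_matrix().round(3))"
```

```text
pos [0.4579 0.286  0.5231] rpy deg [ 1.7978e+02  1.3000e-01 -1.5946e+02] q [ 0.451  0.233  0.581  0.005  2.326 -1.475] t 6.05
[[-0.936 -0.351  0.001]
 [-0.351  0.936  0.004]
 [-0.002  0.004 -1.   ]]
```

Request:
servo_tool(
  targets=[
    [5,-1,-2,0],
    [10,-2,-4,0],
    [15,-3,-7,0],
    [20,-4,-10,0],
    [25,-5,-13,0],
    [30,-6,-16,0],
    [30,-6,-19,0],
    [30,-6,-19,0],
  ],
)

```text
time: 7.05
tool_pos: [0.2, 0.1267, 0.6765]
ee_rot: [3.139, 0.08, -2.783]
wrist_force: [-0.3, -1.1, -0.5]
width: 0.0935
finger_force: 0.0
```

```bash
python3 -c "
from h import *
rel();o=get_obs();print(Rot.from_euler('xyz',o['ee_rot']).as_matrix().round(3))"
```

```text
pos [0.2    0.1267 0.6765] rpy deg [ 179.85    4.56 -159.48] q [ 0.314 -0.196  0.604  0.013  2.655 -1.603] t 7.05
[[-0.934 -0.351  0.074]
 [-0.35   0.936  0.03 ]
 [-0.079  0.003 -0.997]]
```

Request:
servo_tool(
  targets=[
    [0,0,-6,0],
    [0,0,-12,0],
    [0,0,-18,0],
    [0,0,-18,0],
  ],
)

```text
time: 7.55
tool_pos: [0.2097, 0.1361, 0.6939]
ee_rot: [-3.141, 0.125, -2.783]
wrist_force: [-0.2, -0.4, -0.4]
width: 0.094
finger_force: 0.0
```

```bash
python3 -c "
from h import *
rel()"
```

```text
pos [0.2097 0.1361 0.6939] rpy deg [-179.99    7.18 -159.46] q [ 0.345 -0.156  0.518  0.003  2.654 -1.581] t 7.55
```

Request:
servo_tool(
  targets=[
    [-6,1,0,0],
    [-12,2,0,0],
    [-12,2,0,0],
  ],
)

```text
time: 7.92
tool_pos: [0.3104, 0.1929, 0.6904]
ee_rot: [3.141, 0.106, -2.783]
wrist_force: [1.0, 0.6, -0.4]
width: 0.0943
finger_force: 0.0
```

```bash
python3 -c "
from h import *
rel()"
```

```text
pos [0.3104 0.1929 0.6904] rpy deg [ 179.96    6.08 -159.46] q [ 0.404  0.101  0.283 -0.009  2.652 -1.533] t 7.92
```

Request:
servo_tool(
  targets=[
    [-3,0,6,0],
    [-4,0,12,0],
    [-4,0,18,0],
    [-4,0,18,0],
    [-4,0,18,0],
  ],
)

```text
time: 8.55
tool_pos: [0.3609, 0.2115, 0.5282]
ee_rot: [3.14, 0.131, -2.784]
wrist_force: [-0.3, 1.1, 0.3]
width: 0.094
finger_force: 0.0
```

```bash
python3 -c "
from h import *
rel()"
```

```text
pos [0.3609 0.2115 0.5282] rpy deg [ 179.9     7.53 -159.49] q [ 0.397 -0.145  0.971 -0.004  2.185 -1.534] t 8.55
```

```bash
cat > kin.py <<'E'
import numpy as np
from scipy.optimize import least_squares
D=[(.1464,.5297,.2184,1.198,.0879,1.372,1.6836),(.5089,.3094,.2089,.451,.191,1.275,1.675),(.454,.284,.59,.451,.339,.275,2.49),(.4579,.286,.5231,.451,.233,.581,2.326),(.2097,.1361,.6939,.345,-.156,.518,2.654),(.3609,.2115,.5282,.397,-.145,.971,2.185),(.5081,.3157,.1101,.462,.234,1.422,1.48),(.3104,.1929,.6904,.404,.101,.283,2.652)]
def fk(p,q1,q2,q3,q5):
    s=q2+q3+q5; d,a,b,L,h,y=p
    r=d+a*np.sin(q2)+b*np.sin(q2+q3)+L*np.sin(s); z=h+a*np.cos(q2)+b*np.cos(q2+q3)+L*np.cos(s)
    return np.array([r*np.cos(q1)-y*np.sin(q1),r*np.sin(q1)+y*np.cos(q1),z])
f=least_squares(lambda p:np.concatenate([fk(p,*d[3:])-d[:3] for d in D]),[.0,.4,.4,.25,.4,.05]); P=f.x
if __name__=="__main__":
    print(P.round(4),(f.fun*1000).round(1).reshape(-1,3))
    g=[(q2,q3) for q2 in np.arange(-.76,2.03,.05) for q3 in np.arange(.27,2.55,.05) if .17<np.pi-q2-q3<2.65]
    F=np.array([(*fk(P,0,q2,q3,np.pi-q2-q3)[[0,2]],q2,q3) for q2,q3 in g])
    for z in np.arange(.1,.9,.1):
        m=F[abs(F[:,1]-z)<.02]
        if len(m): print(round(z,1),m[m[:,0].argmin()].round(2),m[m[:,0].argmax()].round(2))
E
python3 kin.py
```

```text
[-0.0439  0.6218  0.5355  1.3639  0.9168  0.0566] [[ -2.4  -5.9  13.1]
 [ 13.1   6.3  10.4]
 [ -8.3  -5.3 -12.1]
 [-40.6 -21.    2.4]
 [-21.8  -8.4 -15.3]
 [ 20.7   9.9  14.5]
 [ 40.8  20.9   2. ]
 [  1.2   1.9 -14.9]]
0.1 [ 0.05  0.12 -0.76  2.12] [0.97 0.08 0.94 0.32]
0.2 [ 0.02  0.22 -0.76  1.92] [0.91 0.18 0.84 0.32]
0.3 [-0.03  0.31 -0.76  1.72] [0.83 0.3  0.74 0.27]
0.4 [-0.12  0.41 -0.76  1.47] [0.75 0.38 0.64 0.27]
0.5 [-0.19  0.49 -0.71  1.22] [0.62 0.49 0.49 0.27]
0.6 [-0.03  0.59 -0.41  0.92] [0.44 0.59 0.29 0.32]
```

```bash
python3 - <<'E'
import re
s=open('kin.py').read()
s=s.replace("d,a,b,L,h,y=p","d,a,b,L,h,y,e,g=p").replace("a*np.sin(q2)+b*np.sin(q2+q3)","a*np.sin(q2+e)+b*np.sin(q2+q3+g)").replace("a*np.cos(q2)+b*np.cos(q2+q3)","a*np.cos(q2+e)+b*np.cos(q2+q3+g)").replace(".4,.05])",".4,.05,0,0])")
open('kin.py','w').write(s)
E
python3 kin.py
python3 -c "
from h import *
rel()"
```

```text
[-3.000e-04  4.499e-01  5.099e-01  3.383e-01  1.534e-01  5.660e-02
  3.000e-04  1.986e-01] [[-0.  -0.   0.2]
 [ 0.2  0.   0.1]
 [ 0.4 -1.   0.2]
 [ 0.5 -1.1 -0.2]
 [ 0.2 -0.5  0.1]
 [-0.5  1.  -0.2]
 [-0.3  0.4 -0.2]
 [-0.4  1.2 -0.1]]
0.1 [ 0.2   0.1  -0.76  2.22] [0.88 0.09 0.99 0.32]
0.2 [ 0.2   0.2  -0.76  2.02] [0.85 0.18 0.89 0.32]
0.3 [ 0.18  0.3  -0.76  1.82] [0.8  0.29 0.79 0.27]
0.4 [ 0.12  0.41 -0.76  1.57] [0.74 0.38 0.64 0.32]
0.5 [ 0.04  0.51 -0.76  1.32] [0.64 0.48 0.49 0.32]
0.6 [ 0.09  0.58 -0.56  1.07] [0.52 0.59 0.34 0.27]
pos [0.3609 0.2115 0.5282] rpy deg [ 179.9     7.53 -159.49] q [ 0.397 -0.145  0.971 -0.004  2.185 -1.534] t 8.55
```

```bash
cat > sim.py <<'E'
import numpy as np
from kin import P,fk
from scipy.optimize import least_squares
lo=np.array([-.76,.27,.17]);hi=np.array([2.03,2.55,2.65])
def rz(q): return np.array([*fk([*P[:5],0,*P[6:]],0,*q)[[0,2]],sum(q)])
def step(q,tgt,w,clip=.0625):
    c=rz(q); d=tgt[:2]-c[:2]; n=np.linalg.norm(d)
    if n>clip: d=d*clip/n
    t=np.array([*(c[:2]+d),tgt[2]])
    return least_squares(lambda x:(rz(x)-t)*[1,1,w],np.clip(q,lo+1e-6,hi-1e-6),bounds=(lo,hi)).x
def call(q,rows,w,clip=.0625):  # rows: (out,up) m in tool axes (tool-tilted), from start pose
    c=rz(q); s=c[2]; ax=np.array([-np.cos(s),np.sin(s)]); az=-np.array([np.sin(s),np.cos(s)])
    for o,u in rows: q=step(q,np.array([*(c[:2]+o*ax+u*az),s]),w,clip)
    return q
if __name__=="__main__":
    for w in (.05,.1,.2,.3,.5,1):
        for clip in (.0625,9):
            a=call(np.array([-.196,.604,2.65]),[(0,.06),(0,.12),(0,.18),(0,.18)],w,clip)
            b=call(np.array([-.156,.518,2.65]),[(.06,0),(.12,0),(.12,0)],w,clip)
            print(w,clip,a.round(3),b.round(3),np.degrees(np.pi-np.array([a.sum(),b.sum()])).round(1))
E
python3 sim.py; echo "obs -.156 .518 2.65 (7.2) ; .101 .283 2.65 (6.1)"
```

```text
0.05 0.0625 [-0.274  0.27   2.357] [0.071 0.27  2.593] [45.2 11.9]
0.05 9 [-0.274  0.27   2.357] [0.071 0.27  2.593] [45.2 11.9]
0.1 0.0625 [-0.25   0.27   2.425] [0.076 0.27  2.603] [39.9 11. ]
0.1 9 [-0.25   0.27   2.425] [0.076 0.27  2.603] [39.9 11. ]
0.2 0.0625 [-0.15  0.27  2.65] [0.085 0.27  2.623] [21.3  9.4]
0.2 9 [-0.169  0.27   2.63 ] [0.085 0.27  2.623] [23.6  9.4]
0.3 0.0625 [-0.143  0.35   2.65 ] [0.089 0.27  2.633] [16.3  8.5]
0.3 9 [-0.137  0.27   2.65 ] [0.089 0.27  2.633] [20.5  8.5]
0.5 0.0625 [-0.162  0.489  2.65 ] [0.093 0.27  2.641] [9.4 7.9]
0.5 9 [-0.149  0.395  2.65 ] [0.093 0.27  2.641] [14.   7.9]
1 0.0625 [-0.167  0.554  2.65 ] [0.095 0.27  2.645] [6.  7.5]
1 9 [-0.161  0.516  2.65 ] [0.095 0.27  2.645] [7.8 7.5]
obs -.156 .518 2.65 (7.2) ; .101 .283 2.65 (6.1)
```

```bash
python3 - <<'E'
from sim import *
for w,clip in ((.7,.0625),(1,9)):
    q=np.array([-.145,.971,2.185])
    q=call(q,[(-.06*i,0) for i in range(1,7)],w,clip); print(w,q.round(3),rz(q).round(3),90*0+np.degrees(np.pi-q.sum()).round(2))
    for k in range(6):
        q=call(q,[(-.3,0)],w,clip); print('  push',q.round(3),rz(q)[:2].round(3),np.degrees(np.pi-q.sum()).round(2))
E
```

```text
0.7 [-0.76   1.336  2.455] [0.084 0.508 3.031] 6.34
  push [-0.76   1.261  2.551] [0.048 0.533] 5.17
  push [-0.76   1.178  2.65 ] [0.01  0.558] 4.22
  push [-0.76   1.172  2.65 ] [0.009 0.56 ] 4.56
  push [-0.76   1.166  2.65 ] [0.009 0.562] 4.9
  push [-0.76  1.16  2.65] [0.008 0.564] 5.24
  push [-0.76   1.154  2.65 ] [0.008 0.566] 5.58
1 [-0.76   1.331  2.45 ] [0.085 0.51  3.021] 6.88
  push [-0.76   1.142  2.65 ] [0.007 0.57 ] 6.27
  push [-0.76   1.126  2.65 ] [0.005 0.575] 7.21
  push [-0.76  1.11  2.65] [0.003 0.58 ] 8.14
  push [-0.76   1.093  2.65 ] [0.002 0.585] 9.07
  push [-0.76   1.077  2.65 ] [-0.    0.59] 10.01
  push [-0.76   1.061  2.65 ] [-0.002  0.595] 10.94
```

```bash
python3 - <<'E'
from sim import *
for w,clip in ((.7,.0625),(1,9)):
    q=np.array([-.145,.971,2.185])
    q=call(q,[(-.06*i,0) for i in range(1,7)],w,clip); print(w,q.round(3),rz(q).round(3),90*0+np.degrees(np.pi-q.sum()).round(2))
    for k in range(5):
        q=call(q,[(-.2,-.2)],w,clip); print('  push',q.round(3),rz(q)[:2].round(3),np.degrees(np.pi-q.sum()).round(2))
E
```

```text
0.7 [-0.76   1.336  2.455] [0.084 0.508 3.031] 6.34
  push [-0.76   1.363  2.457] [0.084 0.497] 4.67
  push [-0.76   1.391  2.458] [0.084 0.486] 3.01
  push [-0.76   1.418  2.46 ] [0.083 0.475] 1.34
  push [-0.76   1.445  2.462] [0.082 0.465] -0.32
  push [-0.76   1.472  2.465] [0.081 0.454] -1.98
1 [-0.76   1.331  2.45 ] [0.085 0.51  3.021] 6.88
  push [-0.76   1.515  2.34 ] [0.121 0.437] 2.67
  push [-0.76   1.802  2.13 ] [0.162 0.307] -1.76
  push [-0.76   2.232  1.771] [0.163 0.092] -5.79
  push [-0.76   2.55   1.505] [ 0.104 -0.062] -8.79
  push [0.657 2.55  0.17 ] [ 0.063 -0.312] -13.47
```

Request:
servo_tool(
  targets=[
    [6,0,0,0],
    [12,0,0,0],
    [18,0,0,0],
    [24,0,0,0],
    [30,0,0,0],
    [32,0,0,0],
  ],
)

```text
time: 9.3
tool_pos: [0.0624, 0.101, 0.4944]
ee_rot: [3.136, 0.14, -2.784]
wrist_force: [0.1, -0.0, -0.2]
width: 0.0941
finger_force: 0.0
```

```bash
python3 -c "
from h import *
rel()"
```

```text
pos [0.0624 0.101  0.4944] rpy deg [ 179.71    8.03 -159.54] q [ 0.618 -0.757  1.376 -0.045  2.386 -1.346] t 9.3
```

Request:
servo_tool(
  targets=[
    [20,0,20,0],
  ],
)

```text
time: 9.43
tool_pos: [0.0473, 0.1095, 0.4806]
ee_rot: [3.14, 0.129, -2.795]
wrist_force: [-0.1, 0.6, -0.5]
width: 0.0939
finger_force: 0.0
```

```bash
python3 -c "
from h import *
rel()"
```

```text
pos [0.0473 0.1095 0.4806] rpy deg [ 179.92    7.4  -160.12] q [ 0.858 -0.757  1.411 -0.089  2.372 -1.127] t 9.43
```

```bash
python3 - <<'E'
from h import *
rel((.225,.143,.33))
from sim import *
for w,clip in ((.7,.0625),(1,9)):
    q=least_squares(lambda x:rz(x)-[.26,.33,np.pi-.13],[-.6,1.7,2]).x
    print(q)
    for k in range(6):
        q=call(q,[(-.06,-.02)],w,clip); print('  push',q.round(3),rz(q)[:2].round(3),np.degrees(np.pi-q.sum()).round(2))
    for k in range(2):
        q=call(q,[(-.4,-.13)],w,clip); print('  big',q.round(3),rz(q)[:2].round(3),np.degrees(np.pi-q.sum()).round(2))
E
```

```text
pos [0.0473 0.1095 0.4806] rpy deg [ 179.92    7.4  -160.12] q [ 0.858 -0.757  1.411 -0.089  2.372 -1.127] t 9.43
(0.225, 0.143, 0.33) -> cm [-15.76  -2.91  17.23]
[-0.64437614  1.71327321  1.94269558]
  push [-0.76   1.808  1.971] [0.214 0.306] 7.01
  push [-0.76   1.83   1.984] [0.206 0.295] 5.05
  push [-0.76   1.85   1.998] [0.198 0.284] 3.1
  push [-0.76   1.869  2.013] [0.189 0.274] 1.14
  push [-0.76   1.886  2.03 ] [0.18  0.266] -0.81
  push [-0.76   1.901  2.049] [0.17  0.258] -2.76
  big [-0.76   1.913  2.07 ] [0.16  0.253] -4.7
  big [-0.76   1.923  2.095] [0.149 0.25 ] -6.64
[-0.64437614  1.71327321  1.94269558]
  push [-0.76   1.808  1.968] [0.215 0.307] 7.2
  push [-0.76   1.828  1.967] [0.212 0.296] 6.13
  push [-0.76   1.848  1.966] [0.209 0.286] 5.05
  push [-0.76   1.868  1.964] [0.206 0.275] 3.98
  push [-0.76   1.889  1.962] [0.202 0.265] 2.91
  push [-0.76   1.909  1.96 ] [0.198 0.254] 1.83
  big [-0.76   2.347  1.645] [0.158 0.034] -5.16
  big [-0.76   2.55   1.554] [ 0.088 -0.059] -11.62
```

Request:
servo_tool(
  targets=[
    [-5,-1,4,0],
    [-10,-2,8,0],
    [-16,-3,12,0],
    [-16,-3,14.5,0],
    [-16,-3,14.5,0],
  ],
)

```text
time: 10.05
tool_pos: [0.2241, 0.1428, 0.3511]
ee_rot: [-3.133, 0.119, -2.785]
wrist_force: [-0.4, 0.2, 0.0]
width: 0.0939
finger_force: 0.0
```

Request:
servo_tool(
  targets=[
    [6,0,1.5,0],
  ],
)

```text
time: 10.18
tool_pos: [0.1726, 0.125, 0.3325]
ee_rot: [-3.132, 0.116, -2.785]
wrist_force: [-0.8, 0.1, 0.5]
width: 0.0939
finger_force: 0.0
```

Request:
servo_tool(
  targets=[
    [6,0,1.5,0],
  ],
)

```text
time: 10.3
tool_pos: [0.1446, 0.1352, 0.3246]
ee_rot: [-3.115, 0.081, -2.792]
wrist_force: [-0.5, 0.1, 0.5]
width: 0.0941
finger_force: 0.0
```

Request:
servo_tool(
  targets=[
    [6,0,1.5,0],
  ],
)

```text
time: 10.42
tool_pos: [0.1083, 0.1494, 0.3191]
ee_rot: [-3.095, 0.055, -2.791]
wrist_force: [0.4, 1.1, -0.4]
width: 0.0942
finger_force: 0.0
```

```bash
python3 -c "
from h import *
rel()"
```

```text
pos [0.1083 0.1494 0.3191] rpy deg [-177.32    3.18 -159.92] q [ 0.754 -0.757  1.777 -0.075  2.088 -1.204] t 10.43
```

```bash
python3 -c "
from h import *
rel((.235,-.026,.36),(.135,-.015,.36),(.18,-.02,.36))"
```

```text
pos [0.1083 0.1494 0.3191] rpy deg [-177.32    3.18 -159.92] q [ 0.754 -0.757  1.777 -0.075  2.088 -1.204] t 10.43
(0.235, -0.026, 0.36) -> cm [ -6.09 -20.98  -2.78]
(0.135, -0.015, 0.36) -> cm [  2.91 -16.54  -3.49]
(0.18, -0.02, 0.36) -> cm [ -1.14 -18.54  -3.17]
```

Request:
servo_tool(
  targets=[
    [-5,-4,-3,0],
    [-8,-9,-3,0],
    [-8,-15,-3,0],
    [-6.1,-21,-2.8,0],
    [-6.1,-21,-2.8,0],
    [-6.1,-21,-2.8,0],
  ],
)

```text
time: 11.18
tool_pos: [0.2365, -0.0272, 0.3602]
ee_rot: [-3.083, 0.054, -2.792]
wrist_force: [0.1, 0.6, 0.4]
width: 0.0938
finger_force: 0.0
```

Request:
servo_tool(
  targets=[
    [5.4,2.7,1.5,0],
  ],
)

```text
time: 11.3
tool_pos: [0.1891, -0.0203, 0.3438]
ee_rot: [-3.091, 0.04, -2.785]
wrist_force: [-0.8, -0.7, 0.5]
width: 0.094
finger_force: 0.0
```

Request:
servo_tool(
  targets=[
    [5.4,2.7,1.5,0],
  ],
)

```text
time: 11.42
tool_pos: [0.1738, -0.0154, 0.3421]
ee_rot: [-3.11, -0.001, -2.788]
wrist_force: [-0.7, 0.8, 0.3]
width: 0.0938
finger_force: 0.0
```

Request:
servo_tool(
  targets=[
    [5.4,2.7,1.5,0],
  ],
)

```text
time: 11.55
tool_pos: [0.1595, -0.0091, 0.3453]
ee_rot: [-3.123, -0.038, -2.787]
wrist_force: [-0.3, -0.1, 0.4]
width: 0.094
finger_force: 0.0
```

```bash
python3 -c "
from h import *
rel();o=get_obs();print(np.degrees(Rot.from_euler('xyz',o['ee_rot']).as_matrix()[:,2]).round(2))"
```

```text
pos [ 0.1595 -0.0091  0.3453] rpy deg [-178.93   -2.18 -159.71] q [-0.334 -0.757  1.72  -0.047  2.195 -2.287] t 11.55
[ -1.67  -1.75 -57.24]
```

```bash
python3 - <<'E'
from sim import *
for w,clip in ((.7,.0625),(.5,.0625)):
  for d in ((.05,.035),(.06,.0),(.0,.06)):
    q=least_squares(lambda x:rz(x)-[.45,.6,np.pi+.042],[.3,.4,2.4]).x
    q=np.clip(q,lo,hi);print(w,d,q.round(3))
    for k in range(4):
        q=call(q,[d],w,clip); print('  push',q.round(3),rz(q)[:2].round(3),np.degrees(np.pi-q.sum()).round(2))
E
python3 -c "
from h import *
a=np.radians(46);u=np.array([np.cos(a),np.sin(a),0]);v=np.array([-np.sin(a),np.cos(a),0])*.0566
p=.43*u+v+[0,0,.6]
n=p*[1,1,0]/np.linalg.norm(p[:2])
rel(p,p+n*.06+[0,0,.0],p+[0,0,.06],(.25,.1,.5))"
```

```text
0.7 (0.05, 0.035) [0.196 0.438 2.55 ]
  push [0.31  0.27  2.592] [0.485 0.606] -1.78
  push [0.331 0.27  2.553] [0.507 0.596] -0.67
  push [0.348 0.27  2.514] [0.528 0.587] 0.52
  push [0.363 0.27  2.477] [0.547 0.579] 1.78
0.7 (0.06, 0.0) [0.196 0.438 2.55 ]
  push [0.341 0.27  2.57 ] [0.506 0.591] -2.25
  push [0.39  0.27  2.509] [0.548 0.564] -1.56
  push [0.437 0.27  2.448] [0.587 0.537] -0.75
  push [0.481 0.27  2.388] [0.624 0.511] 0.17
0.7 (0.0, 0.06) [0.196 0.438 2.55 ]
  push [0.253 0.27  2.65 ] [0.439 0.633] -1.82
  push [0.226 0.27  2.65 ] [0.426 0.645] -0.27
  push [0.199 0.27  2.65 ] [0.412 0.656] 1.27
  push [0.172 0.27  2.65 ] [0.399 0.667] 2.81
0.5 (0.05, 0.035) [0.196 0.438 2.55 ]
  push [0.308 0.27  2.586] [0.486 0.608] -1.24
  push [0.322 0.27  2.534] [0.51 0.6 ] 0.87
  push [0.334 0.27  2.483] [0.532 0.595] 3.15
  push [0.342 0.27  2.433] [0.553 0.592] 5.57
0.5 (0.06, 0.0) [0.196 0.438 2.55 ]
  push [0.34  0.27  2.569] [0.506 0.592] -2.12
  push [0.386 0.27  2.5  ] [0.549 0.566] -0.83
  push [0.429 0.27  2.43 ] [0.59  0.542] 0.67
  push [0.469 0.27  2.36 ] [0.629 0.518] 2.4
0.5 (0.0, 0.06) [0.196 0.438 2.55 ]
  push [0.25  0.27  2.646] [0.439 0.635] -1.39
  push [0.213 0.27  2.65 ] [0.419 0.651] 0.47
  push [0.177 0.27  2.65 ] [0.401 0.665] 2.54
  push [0.141 0.27  2.65 ] [0.382 0.68 ] 4.61
pos [ 0.1595 -0.0091  0.3453] rpy deg [-178.93   -2.18 -159.71] q [-0.334 -0.757  1.72  -0.047  2.195 -2.287] t 11.55
[0.25798847 0.34863378 0.6       ] -> cm [-20.67  29.65 -26.83]
[0.293679   0.39686433 0.6       ] -> cm [-25.68  32.93 -27.08]
[0.25798847 0.34863378 0.66      ] -> cm [-20.44  29.53 -32.82]
(0.25, 0.1, 0.5) -> cm [-11.68   6.8  -16.05]
```

Request:
servo_tool(
  targets=[
    [-5,3,-4,0],
    [-9,6,-9,0],
    [-12,9,-14,0],
    [-15,14,-18,0],
    [-17,19,-22,0],
    [-19,24,-26,0],
    [-20.5,29.5,-27,0],
    [-20.5,29.5,-27,0],
  ],
)

```text
time: 12.55
tool_pos: [0.2562, 0.3484, 0.6017]
ee_rot: [-3.13, -0.035, -2.783]
wrist_force: [0.5, -0.7, 0.2]
width: 0.0938
finger_force: 0.0
```

Request:
servo_tool(
  targets=[
    [0,0,-6,0],
  ],
)

```text
time: 12.68
tool_pos: [0.2583, 0.3494, 0.6383]
ee_rot: [-3.135, -0.026, -2.782]
wrist_force: [-9.4, -2.1, 78.8]
width: 0.094
finger_force: 0.0
```

Request:
servo_tool(
  targets=[
    [0,0,0,0],
    [0,0,0,0],
  ],
)

```text
time: 12.92
tool_pos: [0.2585, 0.3462, 0.6405]
ee_rot: [-3.136, -0.021, -2.786]
wrist_force: [0.6, -0.2, 0.4]
width: 0.0939
finger_force: 0.0
```

```bash
python3 -c "
from h import *
rel();o=get_obs();print(np.degrees(Rot.from_euler('xyz',o['ee_rot']).as_matrix()[:,2]).round(2))"
```

```text
pos [0.2585 0.3462 0.6405] rpy deg [-179.71   -1.22 -159.64] q [ 0.794  0.234  0.274  0.009  2.655 -1.123] t 12.93
[ -1.04  -0.7  -57.28]
```

Request:
servo_tool(
  targets=[
    [0,0,-3,0],
  ],
)

```text
time: 13.05
tool_pos: [0.2549, 0.3395, 0.6471]
ee_rot: [3.139, -0.008, -2.788]
wrist_force: [0.7, 0.7, -0.1]
width: 0.0941
finger_force: 0.0
```

Request:
servo_tool(
  targets=[
    [0,0,0,0],
  ],
)

```text
time: 13.18
tool_pos: [0.2543, 0.3382, 0.6482]
ee_rot: [3.138, -0.005, -2.789]
wrist_force: [-0.3, 0.0, 0.8]
width: 0.094
finger_force: 0.0
```

```bash
python3 -c "
from h import *
rel((.32,.0,.55),(.45,-.2,.4),(.464,-.332,.3),(.464,-.332,.2));o=get_obs();print(np.degrees(Rot.from_euler('xyz',o['ee_rot']).as_matrix()[:,2]).round(2))"
```

```text
pos [0.2543 0.3382 0.6482] rpy deg [ 179.79   -0.3  -159.8 ] q [ 0.788  0.216  0.274  0.012  2.655 -1.125] t 13.18
(0.32, 0.0, 0.55) -> cm [  5.46 -34.05   9.73]
(0.45, -0.2, 0.4) -> cm [  0.09 -57.36  24.62]
(0.464, -0.332, 0.3) -> cm [  3.28 -70.27  34.59]
(0.464, -0.332, 0.2) -> cm [  3.23 -70.3   44.59]
[ -0.35   0.09 -57.29]
```

Request:
servo_tool(
  targets=[
    [1,-6,1.6,10],
    [2,-12,3.3,20],
    [3,-17.5,5,30],
    [4,-23,6.6,40],
    [4.8,-28.5,8.2,50],
    [5.5,-34,9.7,60],
    [4.4,-38.5,12.5,70],
    [3.3,-43,15.5,80],
  ],
)

```text
time: 14.18
tool_pos: [0.3725, -0.077, 0.4949]
ee_rot: [-3.14, 0.005, 2.09]
wrist_force: [0.7, 0.1, -0.4]
width: 0.0942
finger_force: 0.0
```

```bash
python3 -c "
from h import *
rel((.45,-.2,.4),(.464,-.332,.3),(.464,-.332,.12))"
```

```text
pos [ 0.3725 -0.077   0.4949] rpy deg [-179.91    0.29  119.76] q [-0.349 -0.171  1.061 -0.006  2.249 -0.872] t 14.18
(0.45, -0.2, 0.4) -> cm [-14.48   0.64   9.56]
(0.464, -0.332, 0.3) -> cm [-26.58  -4.68  19.63]
(0.464, -0.332, 0.12) -> cm [-26.49  -4.65  37.63]
```

Request:
servo_tool(
  targets=[
    [-4.8,0.2,3.2,10],
    [-9.6,0.4,6.4,20],
    [-14.5,0.6,9.6,30],
    [-20,-2,14,40],
    [-25,-4,18,50],
    [-26.5,-4.7,23,56],
    [-26.5,-4.7,26,56],
    [-26.5,-4.7,26,56],
  ],
)

```text
time: 15.18
tool_pos: [0.4626, -0.3291, 0.2305]
ee_rot: [-3.133, 0.005, 1.119]
wrist_force: [-0.2, -0.1, 0.6]
width: 0.0942
finger_force: 0.0
```

```bash
python3 - <<'E'
from h import *
s=snapshot('scene');t=snapshot('top')
Rd=((0,150,100),(6,255,255))
print(blobs(t,*Rd,(395,215,440,260)),blobs(s,*Rd,(375,365,425,415)))
rel((.464,-.332,.03))
cv2.imwrite('pics/cap1.png',np.hstack([cv2.resize(s[280:440,320:480],(400,400)),cv2.resize(t[180:300,360:480],(400,400))]))
E
```

```text
[(215.5, ((416.25006103515625, 237.25003051757812), (14.849242210388184, 18.384775161743164), 45.0))] [(610.5, ((399.5, 387.5), (29.0, 27.0), 90.0))]
pos [ 0.464  -0.3294  0.2345] rpy deg [-179.93    0.41   64.2 ] q [-0.713  0.127  1.297 -0.007  1.716 -0.263] t 15.28
(0.464, -0.332, 0.03) -> cm [-0.09  0.14 20.45]
```

View pics/cap1.png

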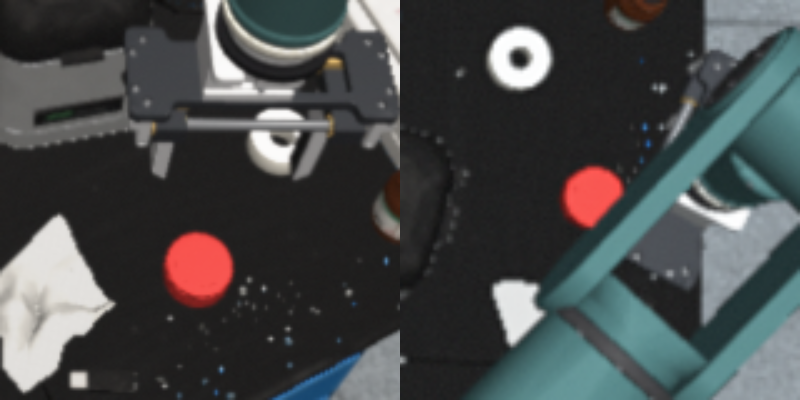

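The picture shows the gripper above the red cap, with the cap at (198,268) in the left half and its neighbours clear. I'll descend.

Request:
servo_tool(
  targets=[
    [0,0.1,6,0],
    [0,0.1,12,0],
    [0,0.1,17,0],
    [0,0.1,20,0],
    [0,0.1,21,0],
    [0,0.1,21,0],
  ],
)

```text
time: 16.02
tool_pos: [0.4632, -0.3301, 0.0227]
ee_rot: [-3.138, 0.007, 1.121]
wrist_force: [-0.0, 0.4, 0.3]
width: 0.094
finger_force: 0.0
```

```bash
python3 -c "
from h import *
rel((.464,-.332,.018))
s=snapshot('scene')
cv2.imwrite('pics/cap2.png',cv2.resize(s[330:430,340:460],(720,600),interpolation=cv2.INTER_CUBIC))"
```

```text
pos [ 0.4632 -0.3301  0.0227] rpy deg [-179.79    0.38   64.24] q [-0.714  0.25   1.587 -0.008  1.307 -0.263] t 16.02
(0.464, -0.332, 0.018) -> cm [-0.14  0.15  0.47]
```

View pics/cap2.png

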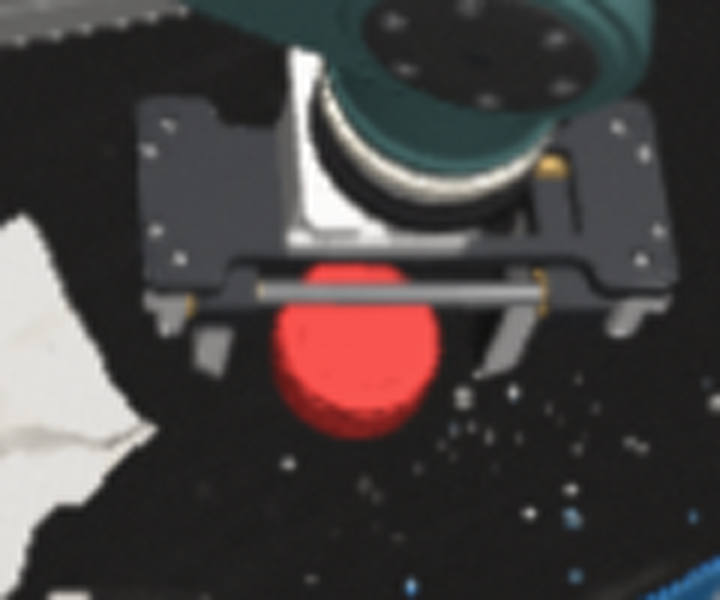

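The fingers stand on either side of the cap, at (212,370) and (485,375), with the cap centre at (357,350) between them. I'll lower a little and close.

Request:
servo_tool(
  targets=[
    [-0.1,0.1,0.4,0],
    [-0.1,0.1,0.4,0],
    [-0.1,0.1,0.4,0],
    [-0.1,0.1,0.4,0],
    [-0.1,0.1,0.4,0],
    [-0.1,0.1,0.4,0],
    [-0.1,0.1,0.4,0],
  ],
  claw=255,
)

```text
time: 16.95
tool_pos: [0.4622, -0.3305, 0.0164]
ee_rot: [-3.135, 0.006, 1.121]
wrist_force: [-0.2, -0.2, 1.4]
width: 0.0578
finger_force: 30.0
```

Request:
servo_tool(
  targets=[
    [0,0,0,0],
  ],
)

```text
time: 17.08
tool_pos: [0.4622, -0.3305, 0.0164]
ee_rot: [-3.135, 0.006, 1.121]
wrist_force: [-0.0, 0.3, 1.7]
width: 0.0576
finger_force: 30.0
```

Request:
servo_tool(
  targets=[
    [0,0,-3,0],
    [0,0,-8,0],
    [0,0,-14,0],
    [0,0,-20,0],
    [0,0,-26,0],
    [0,0,-32,0],
    [0,0,-36,0],
    [0,0,-36,0],
  ],
)

```text
time: 18.08
tool_pos: [0.4659, -0.3302, 0.38]
ee_rot: [-3.141, 0.007, 1.121]
wrist_force: [0.2, -0.3, -0.4]
width: 0.0578
finger_force: 30.0
```

```bash
python3 - <<'E'
from h import *
rel((.36,-.1,.5),(.3875,.1717,.58)); o=get_obs(); print(o['width'],o['finger_force'])
from sim import *
for w in (.7,.5):
  for d in ((0,.06),(-.03,.05),(.03,.05)):
    q=least_squares(lambda x:rz(x)-[.42,.6,np.pi],[.3,.4,2.4]).x; q=np.clip(q,lo,hi); out=[]
    for k in range(14):
        q=call(q,[d],w); out.append((*q.round(2),*rz(q)[:2].round(2),np.degrees(np.pi-q.sum()).round(1)))
    print(w,d,*[tuple(map(float,out[i])) for i in (0,3,6,9,13)],sep="\n  ")
E
```

```text
pos [ 0.4659 -0.3302  0.38  ] rpy deg [-179.96    0.43   64.21] q [-0.711  0.163  0.97  -0.008  2.008 -0.265] t 18.07
(0.36, -0.1, 0.5) -> cm [ 16.03 -19.55 -12.1 ]
(0.3875, 0.1717, 0.58) -> cm [ 41.63 -28.9  -20.29]
0.057849257162825636 29.99600382288918
0.7
  (0, 0.06)
  (0.21, 0.28, 2.65, 0.42, 0.65, 0.4)
  (0.13, 0.27, 2.65, 0.38, 0.68, 5.1)
  (0.05, 0.27, 2.65, 0.33, 0.71, 9.7)
  (-0.03, 0.27, 2.65, 0.29, 0.74, 14.3)
  (-0.14, 0.27, 2.65, 0.22, 0.76, 20.5)
0.7
  (-0.03, 0.05)
  (0.14, 0.37, 2.64, 0.39, 0.65, 0.0)
  (-0.05, 0.47, 2.65, 0.3, 0.68, 4.3)
  (-0.22, 0.56, 2.65, 0.21, 0.7, 9.2)
  (-0.37, 0.62, 2.65, 0.14, 0.7, 14.2)
  (-0.55, 0.68, 2.65, 0.05, 0.7, 21.0)
0.7
  (0.03, 0.05)
  (0.24, 0.27, 2.62, 0.44, 0.64, 0.3)
  (0.23, 0.27, 2.58, 0.45, 0.64, 3.6)
  (0.21, 0.27, 2.54, 0.46, 0.65, 7.1)
  (0.18, 0.27, 2.5, 0.45, 0.67, 10.7)
  (0.14, 0.27, 2.46, 0.44, 0.69, 15.8)
0.5
  (0, 0.06)
  (0.21, 0.27, 2.65, 0.42, 0.65, 0.6)
  (0.1, 0.27, 2.65, 0.36, 0.69, 6.8)
  (-0.01, 0.27, 2.65, 0.3, 0.73, 13.0)
  (-0.11, 0.27, 2.65, 0.24, 0.76, 19.2)
  (-0.26, 0.27, 2.65, 0.15, 0.79, 27.5)
0.5
  (-0.03, 0.05)
  (0.14, 0.37, 2.64, 0.39, 0.65, 0.0)
  (-0.05, 0.42, 2.65, 0.29, 0.7, 7.2)
  (-0.23, 0.46, 2.65, 0.2, 0.73, 14.9)
  (-0.4, 0.5, 2.65, 0.1, 0.74, 22.8)
  (-0.62, 0.53, 2.65, -0.02, 0.74, 33.5)
0.5
  (0.03, 0.05)
  (0.24, 0.27, 2.62, 0.44, 0.64, 0.5)
  (0.21, 0.27, 2.54, 0.46, 0.65, 6.9)
  (0.17, 0.27, 2.46, 0.46, 0.68, 13.8)
  (0.11, 0.27, 2.4, 0.45, 0.71, 21.1)
  (0.01, 0.27, 2.31, 0.42, 0.77, 31.2)
```

Request:
servo_tool(
  targets=[
    [3.5,-4,-2.5,0],
    [7,-8,-5,0],
    [10.5,-12,-7.5,0],
    [13.5,-16,-10,0],
    [17,-19.5,-12,0],
    [22,-21,-14,0],
    [27,-23,-16,0],
    [32,-25,-18,0],
  ],
)

```text
time: 19.08
tool_pos: [0.3813, 0.0691, 0.5545]
ee_rot: [-3.13, 0.008, 1.12]
wrist_force: [0.7, -0.4, -0.0]
width: 0.0579
finger_force: 30.0
```

```bash
python3 - <<'E'
from h import *
rel((.397,.174,.61),(.397,.174,.64)); o=get_obs(); print(o['width'],o['finger_force'])
E
```

```text
pos [0.3813 0.0691 0.5545] rpy deg [-179.34    0.44   64.18] q [ 3.40e-02 -6.90e-02  8.34e-01 -2.00e-03  2.39e+00  4.83e-01] t 19.07
(0.397, 0.174, 0.61) -> cm [10.08 -3.22 -5.59]
(0.397, 0.174, 0.64) -> cm [10.06 -3.25 -8.59]
0.05792716331501001 29.994339630939066
```

Request:
servo_tool(
  targets=[
    [4,-1.2,-2.5,0],
    [8,-2.4,-4.5,0],
    [10,-3.2,-6.5,0],
    [10,-3.2,-7.5,0],
    [10,-3.2,-8.5,0],
    [10.5,-2.8,-9.5,0],
  ],
)

```text
time: 19.82
tool_pos: [0.3946, 0.1709, 0.6417]
ee_rot: [-3.127, 0.01, 1.121]
wrist_force: [-0.4, -1.0, -0.6]
width: 0.058
finger_force: 30.0
```

Request:
servo_tool(
  targets=[
    [1.2,1,-2.5,0],
  ],
)

```text
time: 19.95
tool_pos: [0.3924, 0.1701, 0.6437]
ee_rot: [-3.129, 0.005, 1.121]
wrist_force: [0.1, -0.3, -0.8]
width: 0.0575
finger_force: 30.0
```

Request:
servo_tool(
  targets=[
    [2.3,2,-5,0],
  ],
)

```text
time: 20.08
tool_pos: [0.389, 0.1683, 0.6472]
ee_rot: [-3.132, -0.003, 1.12]
wrist_force: [-0.2, 0.7, -0.7]
width: 0.0575
finger_force: 30.0
```

Request:
servo_tool(
  targets=[
    [2.3,2,-5,0],
  ],
)

```text
time: 20.2
tool_pos: [0.3855, 0.1664, 0.6511]
ee_rot: [-3.136, -0.013, 1.12]
wrist_force: [0.4, -0.2, -0.4]
width: 0.0575
finger_force: 30.0
```

Request:
servo_tool(
  targets=[
    [2.3,2,-5,0],
  ],
)

```text
time: 20.32
tool_pos: [0.3825, 0.1645, 0.6543]
ee_rot: [-3.139, -0.021, 1.12]
wrist_force: [-1.1, -0.1, -1.3]
width: 0.0578
finger_force: 30.0
```

```bash
cat >> h.py <<'E'
def tilt():
    o=get_obs(); z=Rot.from_euler('xyz',o['ee_rot']).as_matrix()[:,2]
    print("tilt",np.degrees(np.arccos(-z[2])).round(2),"az",np.degrees(np.arctan2(z[1],z[0])).round(1),"width",o['width'].round(4),"F",o['wrist_force'].round(1),"M",o['wrist_torque'].round(2))
E
python3 - <<'E'
from h import *
rel();tilt()
E
```

```text
pos [0.3825 0.1645 0.6543] rpy deg [-179.86   -1.22   64.19] q [0.255 0.2   0.275 0.038 2.654 0.739] t 20.32Traceback (most recent call last):
  File "<stdin>", line 2, in <module>
  File "h.py", line 29, in tilt
    print("tilt",np.degrees(np.arccos(-z[2])).round(2),"az",np.degrees(np.arctan2(z[1],z[0])).round(1),"width",o['width'].round(4),"F",o['wrist_force'].round(1),"M",o['wrist_torque'].round(2))
                                                                                                               ^^^^^^^^^^^^^^^^
AttributeError: 'float' object has no attribute 'round'
```

Request:
servo_tool(
  targets=[
    [-1.5,-1.3,-5.5,0],
  ],
)

```text
time: 20.45
tool_pos: [0.3662, 0.1567, 0.6683]
ee_rot: [3.118, -0.045, 1.12]
wrist_force: [-0.2, -0.1, 0.1]
width: 0.0577
finger_force: 30.0
```

Request:
servo_tool(
  targets=[
    [-1.5,-1.3,-5.5,0],
  ],
)

```text
time: 20.58
tool_pos: [0.3444, 0.1478, 0.6862]
ee_rot: [3.083, -0.076, 1.122]
wrist_force: [-0.5, -0.1, 0.1]
width: 0.0576
finger_force: 30.0
```

Request:
servo_tool(
  targets=[
    [-1.5,-1.3,-11,0],
  ],
)

```text
time: 20.7
tool_pos: [0.3246, 0.1399, 0.7009]
ee_rot: [3.052, -0.103, 1.124]
wrist_force: [-0.2, -0.8, -0.7]
width: 0.0576
finger_force: 30.0
```

Request:
servo_tool(
  targets=[
    [0,0,-20,0],
  ],
)

```text
time: 20.82
tool_pos: [0.3082, 0.1333, 0.7121]
ee_rot: [3.028, -0.126, 1.126]
wrist_force: [0.1, 0.3, 0.1]
width: 0.0575
finger_force: 30.0
```

```bash
sed -i "s/o\['width'\].round(4)/round(o['width'],4)/" h.py
python3 - <<'E'
from h import *
rel();tilt()
E
```

```text
pos [0.3082 0.1333 0.7121] rpy deg [173.5   -7.23  64.54] q [0.208 0.046 0.274 0.066 2.654 0.72 ] t 20.82
tilt 9.72 az 22.4 width 0.0575 F [0.1 0.3 0.1] M [-0.12  0.16  0.07]
```

```bash
python3 - <<'E'
from h import *
rel((.395,.122,.66),(.365,.112,.66),(.395,.122,.71))
E
```

```text
pos [0.3082 0.1333 0.7121] rpy deg [173.5   -7.23  64.54] q [0.208 0.046 0.274 0.066 2.654 0.72 ] t 20.82
(0.395, 0.122, 0.66) -> cm [2.03 7.65 6.42]
(0.365, 0.112, 0.66) -> cm [-0.14  5.42  5.89]
(0.395, 0.122, 0.71) -> cm [2.66 8.21 1.49]
```

Request:
servo_tool(
  targets=[
    [1,4,4,0],
    [2,7.5,6.4,0],
    [2,7.5,6.4,0],
  ],
)

```text
time: 21.2
tool_pos: [0.3983, 0.1224, 0.6541]
ee_rot: [3.039, -0.119, 1.123]
wrist_force: [-0.1, 0.3, -0.7]
width: 0.0577
finger_force: 30.0
```

Request:
servo_tool(
  targets=[
    [-0.7,-0.7,-2.5,0],
  ],
)

```text
time: 21.32
tool_pos: [0.3824, 0.118, 0.6796]
ee_rot: [3.037, -0.12, 1.125]
wrist_force: [0.7, 0.2, -0.9]
width: 0.0576
finger_force: 30.0
```

Request:
servo_tool(
  targets=[
    [-1.4,-1.4,-5.5,0],
  ],
)

```text
time: 21.45
tool_pos: [0.3337, 0.1003, 0.705]
ee_rot: [3.046, -0.119, 1.127]
wrist_force: [-43.0, -8.7, -9.8]
width: 0.0574
finger_force: 30.0
```

Request:
servo_tool(
  targets=[
    [-1.4,-1.4,-5.5,0],
  ],
)

```text
time: 21.58
tool_pos: [0.3091, 0.0934, 0.7207]
ee_rot: [3.006, -0.145, 1.129]
wrist_force: [0.5, 0.4, -0.2]
width: 0.0579
finger_force: 30.0
```

Request:
servo_tool(
  targets=[
    [-1.4,-1.4,-5.5,0],
  ],
)

```text
time: 21.7
tool_pos: [0.287, 0.0878, 0.7333]
ee_rot: [2.97, -0.168, 1.133]
wrist_force: [0.9, -0.5, -0.1]
width: 0.0577
finger_force: 30.0
```

Request:
servo_tool(
  targets=[
    [-1.4,-1.4,-5.5,0],
  ],
)

```text
time: 21.82
tool_pos: [0.2649, 0.0829, 0.7448]
ee_rot: [2.933, -0.19, 1.137]
wrist_force: [-0.2, -0.2, -1.3]
width: 0.0576
finger_force: 30.0
```

```bash
python3 - <<'E'
from h import *
rel();tilt()
E
```

```text
pos [0.2649 0.0829 0.7448] rpy deg [168.08 -10.86  65.16] q [-0.004 -0.062  0.274  0.176  2.655  0.616] t 21.82
tilt 16.08 az 16.9 width 0.0576 F [-0.2 -0.2 -1.3] M [-0.11  0.21 -0.01]
```

```bash
python3 - <<'E'
from h import *
rel((.375,.138,.69),(.345,.127,.69))
E
```

```text
pos [0.2649 0.0829 0.7448] rpy deg [168.08 -10.86  65.16] q [-0.004 -0.062  0.274  0.176  2.655  0.616] t 21.82
(0.375, 0.138, 0.69) -> cm [8.42 6.03 8.63]
(0.345, 0.127, 0.69) -> cm [6.2  3.91 7.74]
```

Request:
servo_tool(
  targets=[
    [3,2,4.5,0],
    [6,4.5,7.5,0],
    [8.4,6,8.6,0],
    [8.4,6,8.6,0],
  ],
)

```text
time: 22.32
tool_pos: [0.378, 0.1387, 0.6872]
ee_rot: [2.94, -0.186, 1.137]
wrist_force: [0.6, 0.2, -0.0]
width: 0.0577
finger_force: 30.0
```

Request:
servo_tool(
  targets=[
    [-0.7,-0.7,-2.5,0],
  ],
)

```text
time: 22.45
tool_pos: [0.3606, 0.1327, 0.7094]
ee_rot: [2.94, -0.186, 1.136]
wrist_force: [-0.2, -1.3, -0.2]
width: 0.0578
finger_force: 30.0
```

Request:
servo_tool(
  targets=[
    [-0.7,-0.7,-3,0],
  ],
)

```text
time: 22.58
tool_pos: [0.3382, 0.1253, 0.7247]
ee_rot: [2.932, -0.193, 1.138]
wrist_force: [-6.1, -1.5, 1.9]
width: 0.058
finger_force: 30.0
```

Request:
servo_tool(
  targets=[
    [-1.4,-1.4,-5.5,0],
  ],
)

```text
time: 22.7
tool_pos: [0.3006, 0.1119, 0.7375]
ee_rot: [2.923, -0.202, 1.139]
wrist_force: [-0.0, -0.5, 0.2]
width: 0.0579
finger_force: 30.0
```

Request:
servo_tool(
  targets=[
    [-1.4,-1.4,-5.5,0],
  ],
)

```text
time: 22.82
tool_pos: [0.2576, 0.098, 0.7511]
ee_rot: [2.906, -0.216, 1.143]
wrist_force: [-0.2, -0.4, -0.4]
width: 0.0575
finger_force: 30.0
```

Request:
servo_tool(
  targets=[
    [-1.4,-1.4,-5.5,0],
  ],
)

```text
time: 22.95
tool_pos: [0.224, 0.0887, 0.7612]
ee_rot: [2.882, -0.231, 1.148]
wrist_force: [-0.3, -1.2, -0.6]
width: 0.0577
finger_force: 30.0
```

```bash
python3 - <<'E'
from h import *
rel();tilt()
E
```

```text
pos [0.224  0.0887 0.7612] rpy deg [165.14 -13.26  65.75] q [-0.004 -0.129  0.274  0.212  2.655  0.654] t 22.95
tilt 19.81 az 16.6 width 0.0577 F [-0.3 -1.2 -0.6] M [-0.17  0.27  0.02]
```

Request:
servo_tool(
  targets=[
    [-0.7,-0.7,-5.5,0],
  ],
)

```text
time: 23.08
tool_pos: [0.2042, 0.0873, 0.7687]
ee_rot: [2.851, -0.249, 1.151]
wrist_force: [0.4, -1.1, -0.2]
width: 0.0577
finger_force: 30.0
```

Request:
servo_tool(
  targets=[
    [-0.7,-0.7,-5.5,0],
  ],
)

```text
time: 23.2
tool_pos: [0.1851, 0.0883, 0.7745]
ee_rot: [2.823, -0.261, 1.154]
wrist_force: [-0.3, -0.4, -0.1]
width: 0.0574
finger_force: 30.0
```

Request:
servo_tool(
  targets=[
    [0,0,0,0],
    [0,0,0,0],
  ],
)

```text
time: 23.45
tool_pos: [0.188, 0.0887, 0.7737]
ee_rot: [2.827, -0.26, 1.156]
wrist_force: [-0.2, -0.1, -0.3]
width: 0.0576
finger_force: 30.0
```

```bash
python3 - <<'E'
from h import *
rel();tilt()
E
```

```text
pos [0.188  0.0887 0.7737] rpy deg [161.98 -14.9   66.22] q [-0.021 -0.189  0.274  0.231  2.654  0.661] t 23.45
tilt 23.22 az 14.5 width 0.0576 F [-0.2 -0.1 -0.3] M [-0.15  0.28  0.01]
```

```bash
python3 - <<'E'
from h import *
rel((.165,.145,.74),(.155,.136,.77))
E
```

```text
pos [0.188  0.0887 0.7737] rpy deg [161.98 -14.9   66.22] q [-0.021 -0.189  0.274  0.231  2.654  0.661] t 23.45
(0.165, 0.145, 0.74) -> cm [ 3.22 -5.5   2.78]
(0.155, 0.136, 0.77) -> cm [ 2.81 -5.03 -0.45]
```

Request:
servo_tool(
  targets=[
    [1.5,-2.7,2.5,0],
    [3.2,-5.5,2.8,0],
    [3.2,-5.5,2.8,0],
  ],
)

```text
time: 23.82
tool_pos: [0.1682, 0.1436, 0.7401]
ee_rot: [2.831, -0.257, 1.152]
wrist_force: [0.5, -0.2, -0.4]
width: 0.0577
finger_force: 30.0
```

Request:
servo_tool(
  targets=[
    [-0.4,0.2,-2.5,0],
  ],
)

```text
time: 23.95
tool_pos: [0.158, 0.1396, 0.7602]
ee_rot: [2.836, -0.248, 1.166]
wrist_force: [-0.1, -0.1, 0.1]
width: 0.0575
finger_force: 30.0
```

Request:
servo_tool(
  targets=[
    [-0.4,0.2,-4,0],
  ],
)

```text
time: 24.08
tool_pos: [0.1414, 0.1227, 0.772]
ee_rot: [2.836, -0.258, 1.161]
wrist_force: [-18.7, -5.5, 19.2]
width: 0.0575
finger_force: 30.0
```

Request:
servo_tool(
  targets=[
    [0,0,0,0],
    [0,0,0,0],
  ],
)

```text
time: 24.32
tool_pos: [0.1403, 0.1203, 0.7729]
ee_rot: [2.833, -0.263, 1.154]
wrist_force: [0.0, 1.1, -0.6]
width: 0.0577
finger_force: 30.0
```

```bash
python3 - <<'E'
from h import *
rel();tilt()
E
```

```text
pos [0.1403 0.1203 0.7729] rpy deg [162.35 -15.07  66.15] q [ 0.702 -0.182  0.274 -0.359  2.654  0.809] t 24.32
tilt 23.05 az 15.4 width 0.0577 F [ 0.   1.1 -0.6] M [-0.14  0.31 -0.  ]
```

Request:
servo_tool(
  targets=[
    [0,0,-4,0],
  ],
)

```text
time: 24.45
tool_pos: [0.1275, 0.1151, 0.7749]
ee_rot: [2.823, -0.271, 1.153]
wrist_force: [-0.7, -0.0, 0.2]
width: 0.0576
finger_force: 30.0
```

Request:
servo_tool(
  targets=[
    [0,0,0,0],
  ],
)

```text
time: 24.58
tool_pos: [0.1243, 0.1135, 0.7762]
ee_rot: [2.821, -0.277, 1.161]
wrist_force: [0.2, 0.8, -0.5]
width: 0.0577
finger_force: 30.0
```

```bash
python3 - <<'E'
from h import *
rel();tilt()
E
```

```text
pos [0.1243 0.1135 0.7762] rpy deg [161.63 -15.86  66.53] q [ 0.834 -0.197  0.274 -0.477  2.654  0.82 ] t 24.57
tilt 24.09 az 16.0 width 0.0577 F [ 0.2  0.8 -0.5] M [-0.12  0.32 -0.01]
```

```bash
cat >> h.py <<'E'
rim=np.array([.5288,.1289,.2218]); b=np.array([-.4058,-.1179,.9063])
E
python3 - <<'E'
from h import *
rel((.24,.115,.70),(.36,.115,.58),tuple((rim+b*.18).round(4)),tuple((rim+b*.07).round(4)))
E
```

```text
pos [0.1243 0.1135 0.7762] rpy deg [161.63 -15.86  66.53] q [ 0.834 -0.197  0.274 -0.477  2.654  0.82 ] t 24.57
(0.24, 0.115, 0.7) -> cm [ 2.48  7.3  11.51]
(0.36, 0.115, 0.58) -> cm [ 3.8  13.69 27.18]
(np.float64(0.4558), np.float64(0.1077), np.float64(0.3849)) -> cm [ 1.49 16.13 48.66]
(np.float64(0.5004), np.float64(0.1206), np.float64(0.2852)) -> cm [ 1.62 16.24 59.66]
```

Request:
servo_tool(
  targets=[
    [0.8,2.4,4,0],
    [1.6,4.8,8,0],
    [2.5,7.3,12,0],
    [2.9,9.3,17,0],
    [3.3,11.5,22,0],
    [3.8,13.7,27,0],
    [3,14.5,32,0],
    [2.2,15.3,38,0],
  ],
)

```text
time: 25.58
tool_pos: [0.412, 0.104, 0.4794]
ee_rot: [2.822, -0.277, 1.156]
wrist_force: [-0.6, -0.5, -0.4]
width: 0.0579
finger_force: 30.0
```

```bash
python3 - <<'E'
from h import *
rel(tuple((rim+b*.18).round(4)),tuple((rim+b*.06).round(4)));tilt()
E
```

```text
pos [0.412  0.104  0.4794] rpy deg [161.69 -15.88  66.25] q [ 0.035 -0.405  1.328  0.1    1.809  0.539] t 25.57
(np.float64(0.4558), np.float64(0.1077), np.float64(0.3849)) -> cm [-0.56  0.63 10.39]
(np.float64(0.5045), np.float64(0.1218), np.float64(0.2762)) -> cm [-0.41  0.75 22.38]
tilt 24.06 az 15.8 width 0.0579 F [-0.6 -0.5 -0.4] M [-0.13  0.25  0.02]
```

Request:
servo_tool(
  targets=[
    [-0.2,0.3,5,0],
    [-0.5,0.6,10,0],
    [-0.5,0.7,15,0],
    [-0.4,0.7,19,0],
    [-0.4,0.75,22,0],
    [-0.4,0.75,22.4,0],
    [-0.4,0.75,22.4,0],
  ],
)

```text
time: 26.45
tool_pos: [0.5031, 0.1221, 0.2781]
ee_rot: [2.822, -0.276, 1.157]
wrist_force: [-1.1, -0.3, 0.1]
width: 0.058
finger_force: 30.0
```

```bash
python3 - <<'E'
from h import *
rel(tuple((rim+b*.06).round(4)),tuple((rim+b*.0045).round(4)));tilt()
s=snapshot('scene');t=snapshot('top')
p=get_obs()['tool_pos'];R=Rot.from_euler('xyz',get_obs()['ee_rot']).as_matrix()
c=p+R[:,2]*.0164; top=c-R[:,2]*.027
for n in('scene','top'): print(n,"rim",proj(n,rim),"cap org",proj(n,c),"cap top",proj(n,top))
A=cv2.resize(s[120:240,290:410],(400,400),interpolation=cv2.INTER_CUBIC);B=cv2.resize(t[150:250,225:325],(400,400),interpolation=cv2.INTER_CUBIC)
cv2.imwrite('pics/m1.png',np.hstack([A,B]))
E
```

```text
pos [0.5031 0.1221 0.2781] rpy deg [161.68 -15.82  66.29] q [ 0.075 -0.301  1.665  0.083  1.366  0.534] t 26.45
(np.float64(0.5045), np.float64(0.1218), np.float64(0.2762)) -> cm [-0.02  0.07  0.22]
(np.float64(0.527), np.float64(0.1284), np.float64(0.2259)) -> cm [0.06 0.12 5.77]
tilt 24.03 az 15.8 width 0.058 F [-1.1 -0.3  0.1] M [-0.15  0.27  0.03]
scene rim [335.52187765 180.41650101] cap org [329.60188172 170.92282679] cap top [326.13382835 165.22563458]
top rim [274.10839634 206.34554448] cap org [274.43757432 211.08385318] cap top [274.74331705 213.89342911]
```

View pics/m1.png

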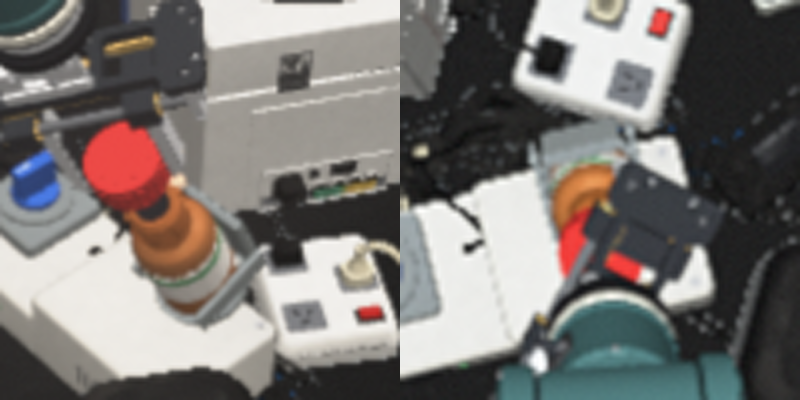

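The cap (left half, about (123,165)) hangs squarely above the neck, with the same lean as the bottle. I'll compare the red blob's outline with the expected projection.

```bash
python3 - <<'E'
from h import *
s=snapshot('scene')
h=cv2.cvtColor(s,cv2.COLOR_BGR2HSV); m=cv2.inRange(h,(0,130,60),(8,255,255)); k=np.zeros_like(m); k[145:195,305:350]=m[145:195,305:350]
c=max(cv2.findContours(k,0,cv2.CHAIN_APPROX_NONE)[0],key=cv2.contourArea); print("obs bbox",cv2.boundingRect(c),"area",cv2.contourArea(c),np.mean(np.argwhere(k)[:,::-1],0))
o=get_obs();R=Rot.from_euler('xyz',o['ee_rot']).as_matrix();p=o['tool_pos']
a=np.linspace(0,2*np.pi,60)
pts=np.array([proj('scene',p+R@np.array([.029*np.cos(t),.029*np.sin(t),z])) for t in a for z in (.0164,-.0106)])
hull=cv2.convexHull(pts.astype(np.float32)); print("exp bbox",pts.min(0),pts.max(0)-pts.min(0),"area",cv2.contourArea(hull)); 
M=np.zeros(s.shape[:2],np.uint8);cv2.fillPoly(M,[hull.astype(int)],255);print(np.mean(np.argwhere(M)[:,::-1],0))
print("overlap",(M&k>0).sum(),(M>0).sum(),(k>0).sum())
for y in range(150,190,3): r=np.flatnonzero(k[y]); e=np.flatnonzero(M[y]); print(y,(r.min(),r.max()) if len(r) else None,(e.min(),e.max()) if len(e) else None)
E
```

```text
obs bbox (315, 156, 26, 27) area 479.0 [327.15891473 169.09689922]
exp bbox [314.42352992 154.42917019] [26.80116662 27.13967343] area 549.9381643510424
[327.48397976 167.53456998]
overlap 501 593 516
150 None None
153 None None
156 (np.int64(323), np.int64(328)) (np.int64(320), np.int64(334))
159 (np.int64(319), np.int64(334)) (np.int64(317), np.int64(337))
162 (np.int64(316), np.int64(335)) (np.int64(315), np.int64(339))
165 (np.int64(315), np.int64(337)) (np.int64(314), np.int64(340))
168 (np.int64(315), np.int64(338)) (np.int64(314), np.int64(341))
171 (np.int64(315), np.int64(340)) (np.int64(315), np.int64(341))
174 (np.int64(317), np.int64(340)) (np.int64(317), np.int64(339))
177 (np.int64(319), np.int64(339)) (np.int64(319), np.int64(337))
180 (np.int64(321), np.int64(334)) (np.int64(322), np.int64(333))
183 None None
186 None None
189 None None
```

Request:
servo_tool(
  targets=[
    [0,0.1,2.5,0],
    [0,0.1,4.3,0],
    [0,0.1,4.8,0],
    [0,0.1,5,0],
  ],
)

```text
time: 27.1
tool_pos: [0.5233, 0.1278, 0.2326]
ee_rot: [2.821, -0.276, 1.159]
wrist_force: [-0.1, 0.4, -0.2]
width: 0.0577
finger_force: 30.0
```

```bash
cat >> h.py <<'E'
def cap():
    o=get_obs();R=Rot.from_euler('xyz',o['ee_rot']).as_matrix();d=o['tool_pos']-rim
    F=R.T@o['wrist_force'];M=R.T@o['wrist_torque']
    print("t",round(o['time'],2),"cap org below rim mm",((.0164-d@b)*1000).round(1),"lateral mm (tool x,y)",(R.T@(d-b*(d@b))*1000).round(1)[:2],"F tool",F.round(1),"M tool",M.round(2),"q6",o['joint_positions'][5].round(2),"w",round(o['width'],4))
E
python3 -c "
from h import *
cap();tilt()"
```

```text
t 27.1 cap org below rim mm 4.3 lateral mm (tool x,y) [ 0.  -0.7] F tool [ 0.3 -0.4  0.2] M tool [ 0.21 -0.27  0.05] q6 0.53 w 0.0577
tilt 24.04 az 15.7 width 0.0577 F [-0.1  0.4 -0.2] M [-0.13  0.32 -0.07]
```

Request:
servo_tool(
  targets=[
    [0,0.07,0.3,0],
    [0,0.07,0.6,0],
    [0,0.07,0.6,0],
  ],
)

```text
time: 27.48
tool_pos: [0.5262, 0.128, 0.2271]
ee_rot: [2.821, -0.275, 1.159]
wrist_force: [-0.0, 0.0, -0.9]
width: 0.0574
finger_force: 30.0
```

```bash
python3 -c "
from h import *
cap()"
```

```text
t 27.48 cap org below rim mm 10.4 lateral mm (tool x,y) [-0.2 -0.1] F tool [-0.2 -0.3  0.8] M tool [ 0.13 -0.26  0.03] q6 0.53 w 0.0574
```

Request:
servo_tool(
  targets=[
    [0,0,0.3,0],
    [0,0,0.4,0],
    [0,0,0.4,0],
  ],
)

```text
time: 27.85
tool_pos: [0.5277, 0.1285, 0.2233]
ee_rot: [2.821, -0.275, 1.159]
wrist_force: [-0.3, -0.0, -0.5]
width: 0.0578
finger_force: 30.0
```

```bash
python3 -c "
from h import *
cap()"
```

```text
t 27.85 cap org below rim mm 14.6 lateral mm (tool x,y) [-0.3 -0.2] F tool [-0.3 -0.4  0.4] M tool [ 0.21 -0.23  0.02] q6 0.53 w 0.0578
```

Request:
servo_tool(
  targets=[
    [0,0,0.2,0],
    [0,0,0.3,0],
    [0,0,0.3,0],
  ],
)

```text
time: 28.22
tool_pos: [0.5289, 0.1288, 0.2206]
ee_rot: [2.821, -0.275, 1.159]
wrist_force: [0.3, -0.2, 0.3]
width: 0.0575
finger_force: 30.0
```

```bash
python3 -c "
from h import *
cap()"
```

```text
t 28.23 cap org below rim mm 17.5 lateral mm (tool x,y) [-0.4 -0.3] F tool [ 0.   0.4 -0.1] M tool [ 0.27 -0.22  0.  ] q6 0.53 w 0.0575
```

Request:
servo_tool(
  targets=[
    [0,0,0.2,0],
    [0,0,0.4,0],
    [0,0,0.5,0],
    [0,0,0.5,0],
  ],
)

```text
time: 28.72
tool_pos: [0.5301, 0.1292, 0.2187]
ee_rot: [2.82, -0.275, 1.159]
wrist_force: [-10.5, -2.4, 9.8]
width: 0.0574
finger_force: 30.0
```

```bash
python3 -c "
from h import *
cap()"
```

```text
t 28.73 cap org below rim mm 19.7 lateral mm (tool x,y) [-0.2 -0. ] F tool [ -3.5  -4.7 -13.3] M tool [ 1.02 -0.87 -0.04] q6 0.53 w 0.0574
```

Request:
servo_tool(
  targets=[
    [0,0,-0.2,-6],
    [0,0,-0.2,-12],
    [0,0,-0.2,-18],
    [0,0,-0.2,-24],
    [0,0,-0.2,-24],
  ],
)

```text
time: 29.35
tool_pos: [0.5299, 0.1306, 0.2187]
ee_rot: [2.74, -0.13, 1.557]
wrist_force: [-3.2, 4.3, 3.3]
width: 0.0575
finger_force: 30.0
```

```bash
python3 -c "
from h import *
cap();tilt();rel()"
```

```text
t 29.35 cap org below rim mm 19.8 lateral mm (tool x,y) [ 1.3 -0.3] F tool [ 4.6 -2.  -3.8] M tool [0.58 0.72 0.69] q6 0.12 w 0.0575
tilt 24.1 az 16.2 width 0.0575 F [-3.2  4.3  3.3] M [ 0.94  0.61 -0.28]
pos [0.5299 0.1306 0.2187] rpy deg [157.01  -7.44  89.23] q [ 0.089 -0.228  1.725  0.084  1.231  0.117] t 29.35
```

Request:
servo_tool(
  targets=[
    [0,0,0,8],
    [0,0,0,16],
    [0,0,0,24],
    [0,0,0,32],
    [0,0,0,40],
    [0,0,0,48],
    [0,0,0,48],
  ],
)

```text
time: 30.22
tool_pos: [0.5303, 0.1293, 0.2187]
ee_rot: [2.961, -0.382, 0.731]
wrist_force: [-2.1, 1.0, 4.1]
width: 0.0577
finger_force: 30.0
```

```bash
python3 -c "
from h import *
cap()"
```

```text
t 30.23 cap org below rim mm 19.9 lateral mm (tool x,y) [0.1 0.1] F tool [ 0.7 -1.4 -4.4] M tool [ 0.53 -0.23 -0.07] q6 0.95 w 0.0577
```

Request:
servo_tool(
  targets=[
    [0,0,0,8],
    [0,0,0,16],
    [0,0,0,24],
    [0,0,0,32],
    [0,0,0,32],
  ],
)

```text
time: 30.85
tool_pos: [0.5305, 0.1293, 0.2189]
ee_rot: [-3.082, -0.417, 0.128]
wrist_force: [-1.8, 1.6, 3.4]
width: 0.0576
finger_force: 30.0
```

```bash
python3 -c "
from h import *
cap()"
```

```text
t 30.85 cap org below rim mm 19.8 lateral mm (tool x,y) [0.4 0. ] F tool [-0.1 -2.  -3.6] M tool [ 0.45 -0.33 -0.5 ] q6 1.51 w 0.0576
```

Request:
servo_tool(
  targets=[
    [0,0,0,8],
    [0,0,0,16],
    [0,0,0,16],
  ],
)

```text
time: 31.22
tool_pos: [0.5307, 0.129, 0.2188]
ee_rot: [-2.965, -0.384, -0.172]
wrist_force: [-0.8, 0.3, 4.1]
width: 0.0577
finger_force: 30.0
```

```bash
python3 -c "
from h import *
cap()"
```

```text
t 31.23 cap org below rim mm 19.9 lateral mm (tool x,y) [0.5 0.2] F tool [ 0.8 -0.9 -4. ] M tool [ 0.12 -0.29 -0.64] q6 1.79 w 0.0577
```

Request:
servo_tool(
  targets=[
    [0,0,-0.1,0],
    [0,0,-0.2,0],
    [0,0,-0.2,0],
    [0,0,-0.2,0],
    [0,0,-0.2,0],
    [0,0,-0.2,0],
    [0,0,-2,0],
    [0,0,-5,0],
  ],
  claw=0,
)

```text
time: 32.22
tool_pos: [0.5096, 0.1235, 0.2638]
ee_rot: [-2.963, -0.379, -0.177]
wrist_force: [-0.2, -0.2, -0.3]
width: 0.0938
finger_force: 0.0
```

Request:
servo_tool(
  targets=[
    [0,0,-6,0],
    [0,0,-12,0],
    [0,0,-18,0],
    [0,0,-22,0],
    [0,0,-22,0],
  ],
)

```text
time: 32.85
tool_pos: [0.4234, 0.0991, 0.471]
ee_rot: [-2.96, -0.393, -0.179]
wrist_force: [-0.4, 0.6, -0.2]
width: 0.0936
finger_force: 0.0
```

```bash
python3 - <<'E'
from h import *
rel()
s=snapshot('scene');t=snapshot('top')
A=cv2.resize(s[120:240,270:390],(400,400),interpolation=cv2.INTER_CUBIC);B=cv2.resize(t[150:270,195:315],(400,400),interpolation=cv2.INTER_CUBIC)
cv2.imwrite('pics/m2.png',np.hstack([A,B]))
h=cv2.cvtColor(s,cv2.COLOR_BGR2HSV); m=cv2.inRange(h,(0,130,60),(8,255,255)); k=np.zeros_like(m); k[150:215,305:365]=m[150:215,305:365]
c=max(cv2.findContours(k,0,cv2.CHAIN_APPROX_NONE)[0],key=cv2.contourArea); print("obs bbox",cv2.boundingRect(c))
e=np.cross(b,[0,0,1]);e/=np.linalg.norm(e);f=np.cross(b,e)
pts=np.array([proj('scene',rim+b*z+.029*(np.cos(a)*e+np.sin(a)*f)) for a in np.linspace(0,6.3,60) for z in(-.02,.007)]);print("exp",pts.min(0),np.ptp(pts,0))
E
```

```text
pos [0.4234 0.0991 0.471 ] rpy deg [-169.62  -22.49  -10.23] q [ 0.018 -0.401  1.346  0.105  1.776  1.775] t 32.85
obs bbox (324, 171, 25, 25)
exp [323.5568977  168.72216547] [25.4169911  25.76765574]
```

View pics/m2.png

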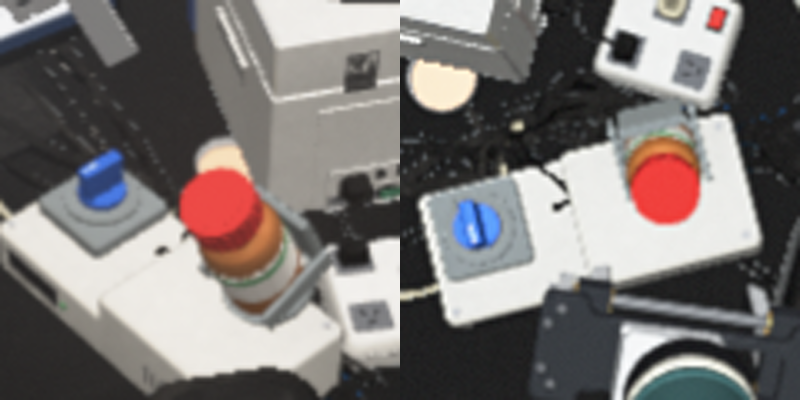

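```bash
python3 -c "
from bench import *
print(close_job())"
```

```text
the job is handed in; nothing more can be done
None
```

The blue knob is turned off against its end stop, the red cap is closed on the bottle and tight against its stop (torque rose until the grip slipped), and the job was handed in at about 33 s. I had to tip the hand by pushing against joint limits. Stopping there once spiked the wrist force to 79 N, and the fifth joint read about 2.655, just over the stated 2.65.

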